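# Clear a fallen bottle and hold the filler's restart key turned

## Robot

A 6-joint arm with a two-finger parallel gripper is mounted at the origin on the work surface. World frame = base frame: x ahead of the robot, y to its left, z up, the work surface at z = 0. Lengths are in m, angles in rad, forces in N, time in s.
With the tool pointing down it reaches from about 0.35 to 0.875 m from the base axis. Payload 4.2 kg.
Tool frame: the origin (TCP) lies midway between the tips of the shut fingers; the grasp point (between the pads) lies behind it (arm.grip_point_offset is the z of the grasp point in the tool frame, in m); z points along the fingers, y is the direction in which the jaws open and shut (so a half turn about z gives the same grasp; the last joint's range is limited). The gripper opens to 85 mm and grips with 20 to 120 N. Pads are 22 mm wide; open, the fingers measure 114 mm over their backs; the gripper's body (76 mm by 85 mm) begins 54 mm behind the grasp point. The pads swing forward as they close: fully open they stand 13 mm farther back than shut.
Start: joints at [1.553, 0.385, 0.008, 0, -1.194, -0.259], TCP at [0.171, 0.601, 0.198] pointing down, gripper open.
Joint ranges: [-3.14, 3.14], [-1.21, 2.06], [-1.07, 1.41], [-3.16, 2.05], [-2.99, -0.16], [-3.1, 3.1]. Speed limits (rad/s): [2.79, 2.79, 3.14, 3.14, 3.14, 3.14].

## Interface

Orientations are given as a rotation vector (axis times angle).
In Python, from cell import arm gives the robot as it stands. Calls block until the motion is done:
- arm.goto(position, orientation): joint-space move of the TCP to a pose.
- arm.line_to(position, attitude=None, v=0.15, max_force=None): straight line of the TCP; attitude=None keeps the orientation; v is the mean speed in m/s. With max_force (N) it stops when the force on the tool has changed by that much, and returns True; else False.
- arm.move_joints(angles): joint-space move.
- arm.command_gripper(opening, effort=None): finger opening in m; effort is the grip in N (None keeps the last); returns when the fingers have stopped.
- arm.hold(seconds).
- arm.inverse_kinematics(position, orientation): joint angles nearest the present ones, or None.
- arm.get_obs(): the state.
- arm.snapshot(name): name is "scene" or "top"; returns a dict with "frame" (420x560x3 uint8, red, green, blue), "range_z" (420x560 float32, m along the optical axis (not along the pixel's ray), 0 where there is no reading), "intrinsics" (3x3 intrinsics, pixels), "rvec" (rotation vector, rad) and "tvec" (3), from world to camera coordinates, as OpenCV has them. Camera axes: x right, y down, z forward; pixel columns grow to the right and rows downward; lengths in m; the calibration is good to about 2 mm. A picture is of the moment at which its call begins.
A pose or a line that the arm cannot do raises arm.PlanningError and nothing moves.
- arm.hand_in(): hands the job in, once; it reports no verdict.
The state is a dict: "time_s": time; "joints": joint angles; "joint_velocities": joint speeds; "joint_torque": joint torques, N m; "ee_pos": TCP position; "tool_rot": TCP orientation; "wrist_force": force on the tool from outside, world axes, zero at the start; "wrist_torque": the same for the moment, N m; "opening": finger opening in m.
Only numpy, scipy, OpenCV 4.12 (cv2) and the standard library are available. Lean on these libraries where they do the work, as an engineer would, in place of code of your own. Each camera call takes 0.05 s, during which the arm holds its last target.

## Task

A bottle has fallen over on the infeed belt of the water filler and stopped it. Stand it upright on the belt again in the gap where it lies, letting go of it only once its foot is on the belt, and leave the other bottles standing where they are. Then take the red key from the key block, work it all the way into the key switch on the yellow control box (its wafers stick a little, so wiggle it), turn it clockwise as far as it goes, about a quarter turn, and finish still gripping the key and holding it turned against the switch's spring; leave the blue key and everything else on the table alone.

Things in the scene. Friction and masses are not known exactly. Their poses are not given: they have to be found in the camera images.
- lane: infeed conveyor of the water filler, fixed: origin on the table below the belt's centre line, y along the belt towards the filler's white cabinet, x across it away from the robot at yaw 0, z up. Belt surface 60 mm above the origin, low guide strips along both sides, 46 to 52 mm from the centre line, their tops 8 mm above the belt. Belt runs from y = -400 to 500 mm; the filler stands at y above 310 mm
- bottle_mid (a point): the fallen green glass bottle, empty, 135 mm tall, 180 g: body 52 mm across up to 74 mm, shoulder tapering to a straight neck 27 mm across from 98 mm to the top; this point is on its axis half-way up (67.5 mm from foot and mouth), z along its axis from foot to mouth. It lies on the belt, roughly along it, mouth away from the filler, axis 26 mm above the belt; its neck is best gripped 117 mm from the foot. When stood up this point is 67.5 mm above the belt
- bottle_a_mid (a point): standing neighbour on the belt (next to the fallen one on the filler side), same bottle; point half-way up its axis, z up
- bottle_b_mid (a point): standing neighbour on the belt (farther on, filler side), same bottle; point half-way up its axis, z up
- bottle_c_mid (a point): standing neighbour on the belt (on the other side, towards the belt's start), same bottle; point half-way up its axis, z up
- red_key_head (a point): red-headed key, 30 g, 64 mm long, standing blade down in the black key block; this point is the centre of its flat plastic head (26 mm wide along x, 9 mm thick along y, 34 mm high along z), 17 mm above the head's lower edge and 47 mm above the blade's tip; z along the key, up. Grip the upper half, so that the fingertips stay above the head's lower edge
- red_key_tip (a point): tip of the red key's blade, same axes. From the tip up: 15 mm of flat steel bits, 10 mm wide (x), 3 mm thick (y), narrowed at the tip to 6 x 2 mm; a round neck 4 mm across, 9 mm long; a round collar 17 mm across, 6 mm high; then the head. It fits either way round
- blue_key_head (a point): blue-headed key of the same make, in the other slot of the block; not to be used
- keyblock: black block 55 x 130 x 34 mm (x, y, z), fixed, origin under its centre; two slots 66 mm apart along y, slots' long side along y; the keys' collars rest on its top, so the heads' lower edges are 40 mm above the table, tips 10 mm above it
- station: control box lying on the table, fixed, 100 x 170 x 70 mm (x, y, z), yellow lid, origin under its centre: red emergency-stop button at y = +55 mm (top 98 mm), green lamp at y = +8 mm (top 90 mm), key switch in a steel ring 45 mm across at y = -45 mm
- keyhole (a point): centre of the key switch's slot at its mouth, in the fixed face 76.5 mm above the table: x along the slot, z up. Slot 11.5 x 4.5 mm, 2 mm bevels. Key fully home: collar on the face, tip 24 mm deep; only then are the bits below the 7 mm face plate and free to turn. Two sprung wafers 12 and 17 mm down stick on the bits (some 10 to 20 N to push past, more off centre; moves of 1 mm along x free them)
- keyswitch (a joint): angle of the key switch, rad: 0 at rest, grows clockwise seen from above to its stop at 1.45; a spring of about 0.11 N m at the stop drives it back to 0 when let go. The key has up to 0.3 rad of play in it, so the key turns farther than the switch
- cup: steel cup, 76 mm across, 85 mm tall, a bystander; origin under its centre
- jar: glass jar, 70 mm across, 90 mm tall, a bystander; origin under its centre
- wrench: black filter-housing wrench lying flat, ring 104 mm across at its origin, handle 177 mm long along x, 16 mm thick, a bystander
- cartridge: white filter cartridge standing, 62 mm across, 127 mm tall, a bystander; origin under its centre
Mind the look-alikes: they are no part of the job. What is shaped like the part that bears bottle_c_mid but brown is not meant.

How it is judged:
On the way, in this order (a step that is already met when the one before it is completed fails the run):
1. the fallen bottle stands upright on the belt in the gap, let go and at rest (angle between bottle_mid's own z axis and vertical below 0.1 rad and z of bottle_mid in the frame of lane between 0.122 and 0.133 m and x of bottle_mid in the frame of lane between -0.03 and 0.03 m and y of bottle_mid in the frame of lane between -0.3 and 0.105 m and contact force between the fingers and bottle below 0.05 N and linear speed of bottle below 0.02 m/s), for 0.2 s.
2. the red key is fully home in the key switch, not yet turned (z of red_key_tip in the frame of keyhole below -0.021 m and horizontal distance between red_key_tip and keyhole below 0.004 m and angle between the z axis of red_key_tip and the z axis of keyhole, either way round below 0.15 rad and value of joint keyswitch below 0.3 rad), for 0.1 s.
At the end, for the whole second after the job is handed in: Gripped red key (over 1 N) home in the switch: tip 21 mm or more deep, 4 mm from its axis, within 0.15 rad; switch held still above 1.2 rad. Fallen bottle untouched, still, within 0.1 rad of upright on the belt in the gap, 30 mm from its centre line; other bottles upright, moved under 30 mm (all of step 1 and z of red_key_tip in the frame of keyhole below -0.021 m and horizontal distance between red_key_tip and keyhole below 0.004 m and angle between the z axis of red_key_tip and the z axis of keyhole, either way round below 0.15 rad and value of joint keyswitch above 1.2 rad and velocity of joint keyswitch below 0.2 rad/s and contact force between the fingers and red_key above 1 N and angle between each of bottle_a_mid, bottle_b_mid, bottle_c_mid's own z axis and vertical below 0.1 rad and distance of each of bottle_a_mid, bottle_b_mid, bottle_c_mid from where it was at the start of the episode below 0.03 m); the arm keeps its last pose, push and grip.
It fails at once if another bottle on the belt is knocked over or shoved more than 40 mm (angle between any of bottle_a_mid, bottle_b_mid, bottle_c_mid's own z axis and vertical above 0.5 rad or distance of any of bottle_a_mid, bottle_b_mid, bottle_c_mid from where it was at the start of the episode above 0.04 m).
It fails at once if the fallen bottle is let go more than 15 mm above where it stands (z of bottle_mid in the frame of lane above 0.1425 m and contact force between the fingers and bottle below 0.02 N).
It fails at once if the blue key is taken or shifted more than 15 mm (distance of blue_key_head from where it was at the start of the episode above 0.015 m).
It fails at once if a bystander on the table is shifted more than 40 mm (distance of any of cup, jar, wrench, cartridge from where it was at the start of the episode above 0.04 m).
It also fails if it takes over 67 s, if anything falls off the work surface, if the arm or the gripper's body presses on something with over 40 N, if the wrist force passes 120 N, or if a joint passes its speed limit or range.

## Working session

There is one attempt and no reset: what is moved stays moved. The work goes in short steps, each a Python script; the robot and the scene stay as the last script left them, time stands still between calls to the robot, and variables do not carry over. Pictures are saved under pics/ and viewed, and the job is handed in when it is done.

```bash
ls; mkdir -p pics; python3 - <<'E'
from cell import arm
import numpy as np,cv2
for n in("scene","top"):
    s=arm.snapshot(n); np.savez(f"{n}0.npz",**s); cv2.imwrite(f"pics/{n}0.png",s["frame"][:,:,::-1])
    R=cv2.Rodrigues(s["rvec"])[0]; print(n,s["intrinsics"],(-R.T@s["tvec"].reshape(3)),R)
o=arm.get_obs();print({k:np.round(v,3) for k,v in o.items()},arm.grip_point_offset)
E
```

```text
pics
scene [[424.13041415   0.         275.87742314]
 [  0.         424.13041415 203.91443606]
 [  0.           0.           1.        ]] [ 1.09311387 -0.32404902  1.08234529] [[ 0.48333281  0.87529689  0.01564468]
 [ 0.72742999 -0.39161071 -0.56345955]
 [-0.48706777  0.28371889 -0.82599551]]
top [[402.9924315    0.         280.0265001 ]
 [  0.         402.9924315  215.18334387]
 [  0.           0.           1.        ]] [0.25329786 0.02094856 1.33808623] [[-2.92125292e-02 -9.99573028e-01 -6.24906817e-04]
 [-9.75749633e-01  2.86519569e-02 -2.17006267e-01]
 [ 2.16931516e-01 -5.72954931e-03 -9.76170011e-01]]
{'time_s': np.float64(0.1), 'joints': array([ 1.553,  0.385,  0.007, -0.   , -1.194, -0.259]), 'joint_velocities': array([-0.001, -0.001,  0.003,  0.002,  0.   , -0.001]), 'joint_torque': array([ 0.0000e+00, -3.9332e+01,  1.8893e+01,  4.1980e+00, -3.0000e-03,
        0.0000e+00]), 'ee_pos': array([0.171, 0.601, 0.197]), 'tool_rot': array([ 3.11 , -0.433, -0.   ]), 'wrist_force': array([ 0.176, -0.855, -1.438]), 'wrist_torque': array([-0.033,  0.004,  0.034]), 'opening': np.float64(0.086)} -0.0187
```

View pics/scene0.png

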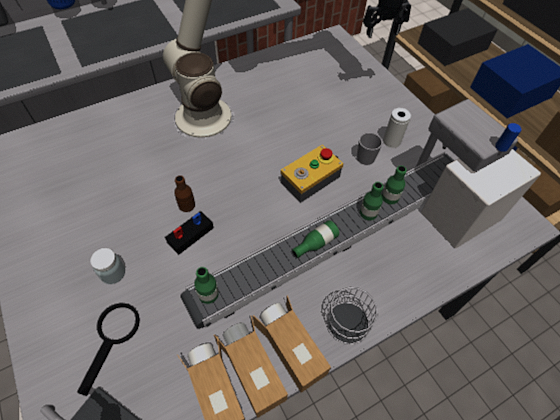

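View pics/top0.png

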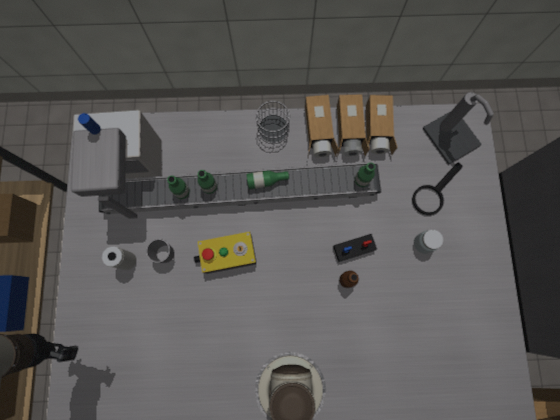

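```bash
cat > h.py <<'E'
import numpy as np,cv2
def load(n): return dict(np.load(n))
def cam(s):
    R=cv2.Rodrigues(s["rvec"])[0]; return s["intrinsics"],R,s["tvec"].reshape(3)
def ray(s,u,v,z):
    "world point on plane z seen at pixel"
    K,R,t=cam(s); c=-R.T@t; d=R.T@np.linalg.solve(K,[u,v,1.]); return c+d*(z-c[2])/d[2]
def cloud(s):
    K,R,t=cam(s); h,w=s["range_z"].shape; v,u=np.mgrid[:h,:w]; Z=s["range_z"]
    p=np.stack([(u-K[0,2])/K[0,0]*Z,(v-K[1,2])/K[1,1]*Z,Z],-1); return (p-t)@R
def proj(s,P):
    K,R,t=cam(s); q=(R@np.atleast_2d(P).T).T+t; q=q@K.T; return q[:,:2]/q[:,2:]
def crop(s,u0,v0,u1,v1,k,fn):
    cv2.imwrite(fn,cv2.resize(s["frame"][v0:v1,u0:u1,::-1],None,fx=k,fy=k,interpolation=cv2.INTER_CUBIC))
E
python3 - <<'E'
from h import *
t=load("top0.npz");s=load("scene0.npz")
crop(t,190,225,270,280,10,"pics/t_box.png");crop(t,325,225,385,270,12,"pics/t_key.png");crop(t,160,160,300,220,5.7,"pics/t_lane.png")
crop(s,270,135,350,200,9,"pics/s_box.png");crop(s,160,200,220,255,10,"pics/s_key.png")
P=cloud(t)
for u,v in [(107,195),(150,190),(230,185),(330,180),(375,178),(340,170),(220,160),(240,193),(270,175),(260,180),(205,182),(366,175),(178,187),(227,252),(240,248),(366,244),(348,251)]: print(u,v,P[v,u].round(4))
E
```

```text
107 195 [0.6212 0.5788 0.0624]
150 190 [0.6345 0.4389 0.0612]
230 185 [0.6443 0.1757 0.06  ]
330 180 [ 0.651  -0.1552  0.0627]
375 178 [ 0.6558 -0.3063  0.0554]
340 170 [ 0.6861 -0.191   0.0585]
220 160 [ 0.7559  0.2181 -0.0022]
240 193 [0.6153 0.1427 0.0621]
270 175 [0.6587 0.0419 0.1095]
260 180 [0.6412 0.0739 0.115 ]
205 182 [0.6272 0.2408 0.1546]
366 175 [ 0.6355 -0.2543  0.1534]
178 187 [0.6156 0.3247 0.1483]
227 252 [0.4202 0.1837 0.0756]
240 248 [0.4331 0.1437 0.0654]
366 244 [ 0.4328 -0.2553  0.0748]
348 251 [ 0.417  -0.2035  0.0375]
```

View pics/t_box.png

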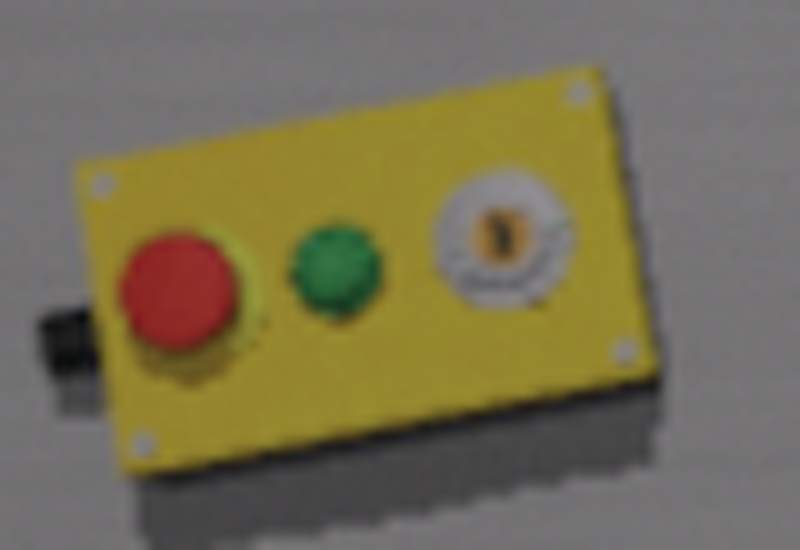

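View pics/t_key.png

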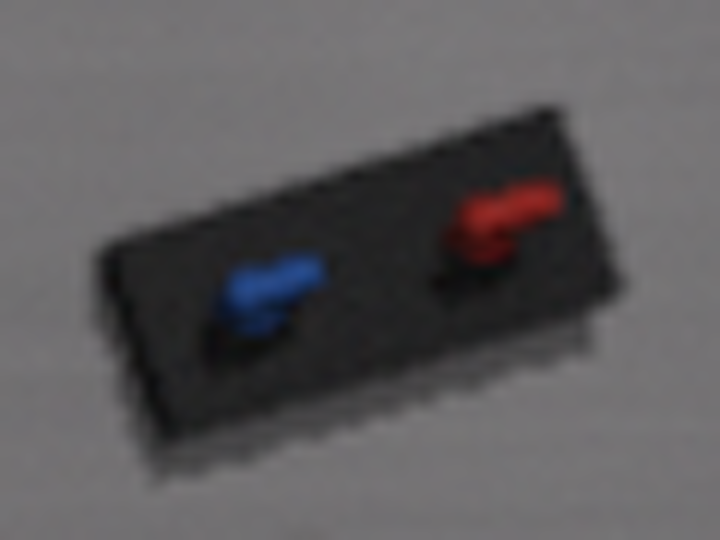

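View pics/t_lane.png

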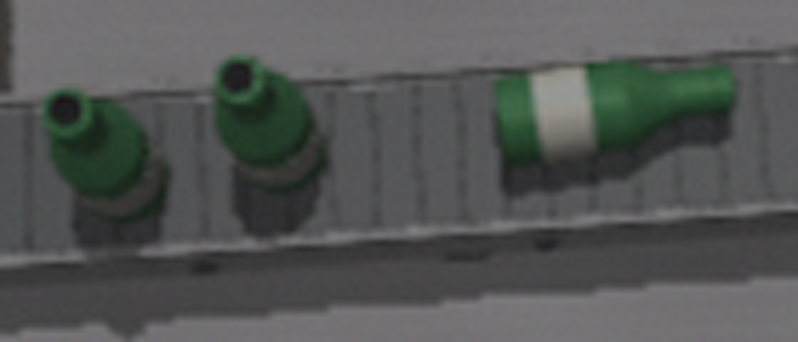

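View pics/s_box.png

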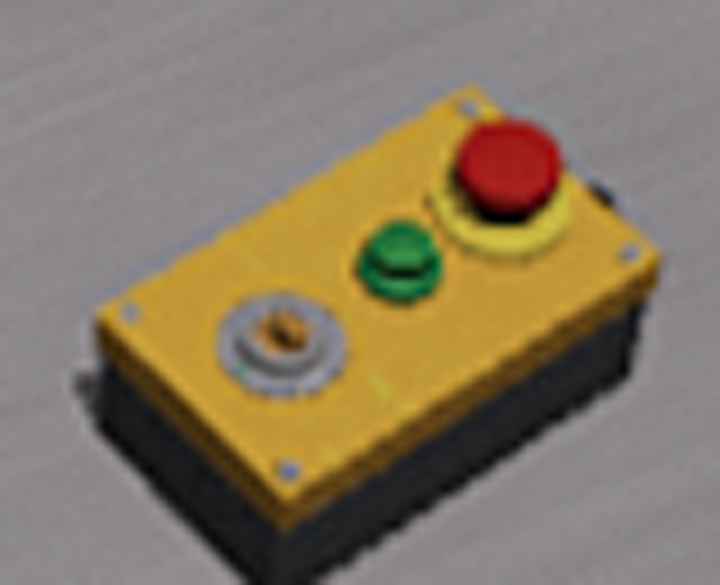

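View pics/s_key.png

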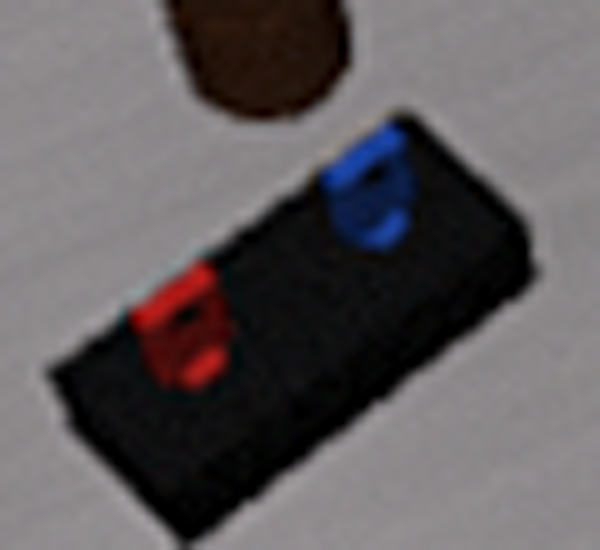

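```bash
cat > fit.py <<'E'
from h import *
from scipy.optimize import least_squares
t=load("top0.npz");s=load("scene0.npz")
def cc(p,o,k): return [(p[0]+.5)/k-.5+o[0],(p[1]+.5)/k-.5+o[1]]
# station: lid corners z=.07, ring centre
def rig(p,L): 
    c,sn=np.cos(p[2]),np.sin(p[2]); L=np.array(L,float); return np.c_[p[0]+c*L[:,0]-sn*L[:,1],p[1]+sn*L[:,0]+c*L[:,1],L[:,2]]
# top image: up=+x, left=+y
L=[[.05,.085,.07],[.05,-.085,.07],[-.05,-.085,.07],[-.05,.085,.07],[0,-.045,.0765]]
T=[cc(p,(190,225),10) for p in [(80,163),(603,66),(658,377),(128,475),(502,237)]]
S=[cc(p,(270,135),9) for p in [(660,258),(288,495),(98,315),(478,88),(282,334)]]
for nm,v in (("top",[(t,T)]),("scene",[(s,S)]),("both",[(t,T),(s,S)])):
    f=lambda p: np.concatenate([(proj(c,rig(p,L))-np.array(q)).ravel() for c,q in v])
    r=least_squares(f,[.42,.18,.1]); print("station",nm,r.x.round(4),"res",r.fun.round(1).tolist()); 
    print("   keyhole",rig(r.x,[[0,-.045,.0765]]).round(4), [ray(c,*q[4],.0765).round(4) for c,q in v])
# key block: top corners z=.034
L2=[[.0275,.065,.034],[.0275,-.065,.034],[-.0275,-.065,.034],[-.0275,.065,.034]]
T2=[cc(p,(325,225),12) for p in [(108,247),(560,105),(622,285),(168,435)]]
S2=[cc(p,(160,200),10) for p in [(533,230),(190,540-10),(52,375),(405,108)]]
for nm,v in (("top",[(t,T2)]),("scene",[(s,S2)]),("both",[(t,T2),(s,S2)])):
    f=lambda p: np.concatenate([(proj(c,rig(p,L2))-np.array(q)).ravel() for c,q in v])
    r=least_squares(f,[.42,-.22,.3]); print("block",nm,r.x.round(4),"res",r.fun.round(1).tolist(), "slots",rig(r.x,[[0,-.033,.074],[0,.033,.074]]).round(4).tolist())
# red head top edge centre z=.074
print("head top",ray(t,*cc((515,207),(325,225),12),.074),ray(s,*cc((176,295),(160,200),10),.074))
for n,c in(("t",t),("s",s)):
    P=cloud(c);f=c["frame"].astype(int);m=(f[...,0]>1.8*f[...,2])&(f[...,0]>1.8*f[...,1])&(abs(P[...,0]-.43)<.05)&(abs(P[...,1]+.25)<.06)
    q=P[m];print(n,m.sum(),q[q[:,2]>.065].mean(0) if (q[:,2]>.065).any() else q)
# brown
    m=(abs(P[...,0]-.34)<.08)&(abs(P[...,1]+.2)<.06)&(P[...,2]>.1);q=P[m];print("brown",len(q),q.mean(0),q.min(0),q.max(0))
E
python3 fit.py
```

```text
station top [0.423  0.1869 0.158 ] res [-0.2, 0.1, 0.2, -0.0, 0.1, -0.3, -0.4, 0.0, 0.3, 0.2]
   keyhole [[0.43   0.1424 0.0765]] [array([0.4307, 0.1435, 0.0765])]
station scene [0.4259 0.1902 0.1559] res [0.6, 0.1, -0.2, 0.5, 0.0, -0.5, -0.5, -0.2, 0.2, 0.1]
   keyhole [[0.4329 0.1458 0.0765]] [array([0.4323, 0.1454, 0.0765])]
station both [0.4244 0.1886 0.1573] res [-0.7, -0.4, -0.3, -0.4, -0.5, -0.8, -1.0, -0.5, -0.2, -0.2, -0.1, -0.1, -0.9, 0.4, -0.7, -0.6, -1.2, -0.4, -0.5, -0.0]
   keyhole [[0.4315 0.1442 0.0765]] [array([0.4307, 0.1435, 0.0765]), array([0.4323, 0.1454, 0.0765])]
block top [ 0.4304 -0.2276  0.2763] res [-0.2, -0.3, -0.4, -0.3, 0.3, 0.6, 0.4, 0.1] slots [[0.4394, -0.2594, 0.074], [0.4214, -0.1959, 0.074]]
block scene [ 0.4376 -0.2259  0.3078] res [0.0, -0.5, -0.8, -1.8, 0.5, 1.7, 0.3, 0.7] slots [[0.4476, -0.2574, 0.074], [0.4276, -0.1945, 0.074]]
block both [ 0.4339 -0.2266  0.2935] res [-0.6, -1.0, -1.1, -1.6, -0.1, -0.9, 0.2, -0.7, -0.6, -1.1, -1.9, -2.8, -0.3, 0.5, -0.1, -0.0] slots [[0.4435, -0.2582, 0.074], [0.4244, -0.195, 0.074]]
head top [ 0.43981374 -0.26067507  0.074     ] [ 0.44295136 -0.2577291   0.074     ]
t 45 [ 0.43810834 -0.26004694  0.0727512 ]
brown 86 [ 0.3258644  -0.19707773  0.13132373] [ 0.31267916 -0.21160955  0.10083809] [ 0.33937613 -0.18536865  0.13976933]
s 108 [ 0.44243052 -0.25865312  0.0712304 ]
brown 129 [ 0.33380571 -0.19750311  0.12478779] [ 0.31231239 -0.2108248   0.10061589] [ 0.34288606 -0.18218241  0.13904819]
```

```bash
cat > fitb.py <<'E'
from h import *
from scipy.optimize import least_squares
t=load("top0.npz");s=load("scene0.npz")
# belt
A=[]
for c in (t,s):
    P=cloud(c)
    m=(P[...,2]>.05)&(P[...,2]<.075)&(P[...,0]>.55)&(P[...,0]<.76)&(P[...,1]>-.28)&(P[...,1]<.5)
    q=P[m]
    # lane centre per y-bin
    B=[]
    for y in np.arange(-.27,.3,.02):
        w=q[(abs(q[:,1]-y)<.01),0]
        if len(w)>5:B.append((y,w.min(),w.max(),np.median(q[abs(q[:,1]-y)<.01,2])))
    B=np.array(B); print(np.polyfit(B[:,0],B[:,1],1),np.polyfit(B[:,0],B[:,2],1),np.median(B[:,3]))
def r_of(z): return np.interp(z,[0,.074,.098,.135],[.026,.026,.0135,.0135])
def fitb(c,P,m,p0):
    q=P[m]
    def f(p):
        o=p[:2]; d=np.array([np.cos(p[2]),np.sin(p[2]),0]); O=np.array([o[0],o[1],.086]); w=q-O; a=w@d
        rad=np.linalg.norm(w-np.outer(a,d),axis=1); zz=a+.0675
        # sdf-ish
        return np.where((zz>0)&(zz<.135),rad-r_of(zz),np.maximum(np.maximum(-zz,zz-.135),rad-r_of(zz)))
    r=least_squares(f,p0,loss="soft_l1",f_scale=.002);return r.x,np.sqrt(np.mean(r.fun**2)),len(q)
for n,c in(("t",t),("s",s)):
    P=cloud(c)
    m=(P[...,2]>.072)&(P[...,0]>.58)&(P[...,0]<.74)&(P[...,1]>-.08)&(P[...,1]<.15)
    q=P[m];print(n,q.min(0),q.max(0));print("fallen",fitb(c,P,m,[.655,.05,-1.57]))
    for nm,y in(("a",.235),("b",.32),("c",-.255)):
        m=(P[...,2]>.09)&(P[...,0]>.58)&(P[...,0]<.74)&(abs(P[...,1]-y)<.05)
        q=P[m]
        def f(p): return np.hypot(q[:,0]-p[0],q[:,1]-p[1])-r_of(q[:,2]-.06)
        r=least_squares(f,[.64,y],loss="soft_l1",f_scale=.002);print(nm,r.x.round(4),len(q),np.sqrt(np.mean(r.fun**2)))
E
python3 fitb.py
```

```text
[-0.04274421  0.59183244] [-0.18138533  0.71514967] 0.06034895796818576
[-0.06490368  0.60093699] [-0.16208591  0.71889064] 0.06046943028272017
t [ 0.58800802 -0.03027697  0.07217752] [0.69194311 0.12554147 0.11949409]
fallen (array([ 0.65565155,  0.04856   , -1.44055814]), np.float64(0.0046161237977590365), 558)
a [0.6415 0.2431] 307 0.002687356390680178
b [0.6265 0.3332] 321 0.002801834894905436
c [ 0.6494 -0.262 ] 315 0.002686967543727959
s [ 0.59408326 -0.07427166  0.07212108] [0.69865716 0.14207918 0.11681748]
fallen (array([ 0.65651566,  0.0511005 , -1.43755903]), np.float64(0.0046773398768366605), 815)
a [0.6424 0.2457] 510 0.0023215736871478945
b [0.6276 0.3354] 510 0.0024259766263816608
c [ 0.6502 -0.2591] 569 0.0025340982033106706
```

```bash
cat > fitc.py <<'E'
from h import *
from scipy.optimize import least_squares
t=load("top0.npz");s=load("scene0.npz")
def r_of(z): return np.interp(z,[0,.074,.098,.135],[.026,.026,.0135,.0135])
for n,c in(("t",t),("s",s)):
    P=cloud(c)
    m=(P[...,2]>.054)&(P[...,2]<.072)&(P[...,0]>.55)&(P[...,0]<.76)
    q=P[m]; B=[]
    for y in list(np.arange(-.2,-.06,.01))+list(np.arange(.14,.2,.01))+list(np.arange(.38,.48,.01)):
        w=q[(abs(q[:,1]-y)<.008),0]; B.append((y,w.min(),w.max()))
    B=np.array(B); print(n,np.polyfit(B[:,0],B[:,1],1),np.polyfit(B[:,0],B[:,2],1))
    f=c["frame"].astype(int)
    dp=abs(np.gradient(P[...,2])[0])+abs(np.gradient(P[...,2])[1])
    m=(P[...,2]>.08)&(P[...,0]>.61)&(P[...,0]<.71)&(P[...,1]>-.05)&(P[...,1]<.14)
    q=P[m]
    def g(p):
        d=np.array([np.cos(p[2]),np.sin(p[2]),0]); w=q-np.array([p[0],p[1],.086]); a=w@d; rad=np.linalg.norm(w-np.outer(a,d),axis=1); zz=a+.0675
        return np.where((zz>0)&(zz<.135),rad-r_of(zz),np.maximum(np.maximum(-zz,zz-.135),rad-r_of(zz)))
    r=least_squares(g,[.655,.05,-1.47],loss="soft_l1",f_scale=.001); print("fallen",r.x.round(4),len(q),np.sqrt(np.mean(r.fun**2)),q.min(0),q.max(0))
    d=np.array([np.cos(r.x[2]),np.sin(r.x[2])]); print(" foot",r.x[:2]-.0675*d,"grip",r.x[:2]+.0495*d)
    v=f.copy().astype(np.uint8)[:,:,::-1].copy()
    for z in np.linspace(0,.135,10): 
        for sg in(-1,1):
            p=np.r_[r.x[:2]+(z-.0675)*d+sg*r_of(z)*np.array([-d[1],d[0]]),.086]; u=proj(c,p)[0]; v[int(round(u[1])),int(round(u[0]))]=(0,0,255)
    a=(230,150,310,210) if n=="t" else (270,205,360,270)
    crop({"frame":v[:,:,::-1]},*a,7,f"pics/fit_{n}.png")
E
python3 fitc.py
```

```text
t [-0.0422681   0.59209782] [-0.09102967  0.72722548]
fallen [ 0.6557  0.0484 -1.4399] 549 0.002182408239584706 [ 0.62173341 -0.01907943  0.08044898] [0.67928785 0.11601162 0.11949409]
 foot [0.64690933 0.11535323] grip [ 6.62182561e-01 -6.45603440e-04]
s [-0.0152991   0.59717829] [-0.08101923  0.7268216 ]
fallen [ 0.6566  0.051  -1.4351] 797 0.0017523059677730217 [ 0.62550653 -0.01774969  0.08006797] [0.68292747 0.11948014 0.11681748]
 foot [0.64742002 0.11792665] grip [0.66325336 0.00200295]
```

```bash
python3 -c "
import cv2
a=cv2.imread('pics/fit_t.png');b=cv2.imread('pics/fit_s.png')
import numpy as np
w=max(a.shape[1],b.shape[1]);f=lambda x:np.pad(x,((0,0),(0,w-x.shape[1]),(0,0)))
o=np.vstack([f(a),f(b)]);cv2.imwrite('pics/fit_both.png',cv2.resize(o,None,fx=.65,fy=.65))"
```

```text
(no output)
```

View pics/fit_both.png

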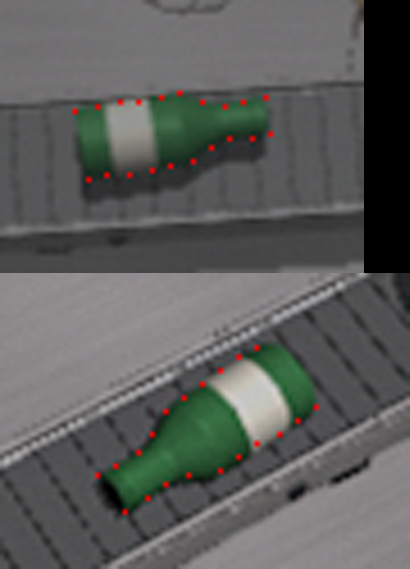

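```bash
python3 - <<'E'
from h import *
t=load("top0.npz")
g=lambda u,v:((u+.5)/5.7-.5+160,(v+.5)/5.7-.5+160)
a=[ray(t,*g(*p),.068)[:2] for p in[(0,262),(798,210),(0,105),(798,52)]]
print(np.round(a,4)); 
for i in(0,2): print((a[i][0]-a[i+1][0])/(a[i][1]-a[i+1][1]))
print("centre at y~.05:", [ (a[0]+a[2])/2,(a[1]+a[3])/2])
from scipy.spatial.transform import Rotation as Ro
from cell import arm
d=np.array([.1331,-.9911,0]); G=np.array([.6627,.0007,.086]); x=np.cross([0,0,1],d) # perp horizontal
def att(al,w,sgn):
    # tool z: from mouth side tilted al from vertical towards foot, rotated w from lying to upright
    zt=-np.sin(al)*d+np.cos(al)*np.array([0,0,-1]); y=sgn*x; M=np.c_[np.cross(y,zt),y,zt]
    ax=np.cross(d,[0,0,1.]); return (Ro.from_rotvec(ax*w)*Ro.from_matrix(M))
off=arm.grip_point_offset
for al in np.radians([30,45,60,75]):
  for sg in(1,-1):
    out=[]
    for w,P in((0,G),(0,G+[0,0,.1]),(np.pi/4,[.657,.03,.24]),(np.pi/2,[.655,.035,.24]),(np.pi/2,[.655,.035,.177])):
        R=att(al,w,sg); p=np.array(P)-R.as_matrix()[:,2]*off
        j=arm.inverse_kinematics(p,R.as_rotvec()); out.append(None if j is None else np.round(j,2).tolist())
    print(np.degrees(al),sg,out)
E
```

```text
[[ 0.579   0.4034]
 [ 0.5963 -0.0521]
 [ 0.6727  0.4067]
 [ 0.6913 -0.0559]]
-0.03793632765214208
-0.040254959471691054
centre at y~.05: [array([0.62586638, 0.40505343]), array([ 0.64381795, -0.05401157])]
29.999999999999996 1 [[-0.03, 0.65, 0.21, -0.54, -1.27, -2.78], [-0.02, 0.56, 0.3, -0.52, -1.43, -2.88], [0.41, 0.43, 0.01, 0.27, -1.24, 2.77], [0.6, 0.58, -0.27, 0.89, -1.45, 2.2], [0.6, 0.65, -0.33, 0.91, -1.37, 2.11]]
29.999999999999996 -1 [[-0.03, 0.65, 0.21, -0.54, -1.27, 0.36], [-0.02, 0.56, 0.3, -0.52, -1.43, 0.26], [0.41, 0.43, 0.01, 0.27, -1.24, -0.37], [0.6, 0.58, -0.27, 0.89, -1.45, -0.94], [0.6, 0.65, -0.33, 0.91, -1.37, -1.03]]
45.0 1 [[-0.14, 0.73, 0.31, -0.75, -1.46, -2.65], [-0.14, 0.63, 0.38, -0.75, -1.58, -2.77], [0.29, 0.43, 0.13, -0.0, -1.28, 2.98], [0.56, 0.51, -0.2, 0.72, -1.34, 2.36], [0.56, 0.56, -0.27, 0.75, -1.24, 2.27]]
45.0 -1 [[-0.14, 0.73, 0.31, -0.75, -1.46, 0.49], [-0.14, 0.63, 0.38, -0.75, -1.58, 0.37], [0.29, 0.43, 0.13, -0.0, -1.28, -0.16], [0.56, 0.51, -0.2, 0.72, -1.34, -0.78], [0.56, 0.56, -0.27, 0.75, -1.24, -0.87]]
59.99999999999999 1 [[-0.24, 0.83, 0.39, -0.94, -1.64, -2.57], [-0.24, 0.72, 0.44, -0.96, -1.74, -2.71], None, [0.5, 0.45, -0.1, 0.51, -1.26, 2.55], [0.5, 0.5, -0.2, 0.54, -1.14, 2.48]]
59.99999999999999 -1 [[-0.24, 0.83, 0.39, -0.94, -1.64, 0.57], [-0.24, 0.72, 0.44, -0.96, -1.74, 0.44], [0.16, 0.45, 0.25, -0.27, -1.37, 0.03], [0.5, 0.45, -0.1, 0.51, -1.26, -0.59], [0.5, 0.5, -0.2, 0.54, -1.14, -0.66]]
75.0 1 [[-0.31, 0.94, 0.45, -1.12, -1.82, -2.53], [-0.32, 0.82, 0.48, -1.15, -1.88, -2.67], [0.02, 0.5, 0.34, -0.52, -1.49, -2.96], [0.41, 0.43, 0.01, 0.27, -1.24, 2.76], [0.41, 0.47, -0.09, 0.28, -1.1, 2.72]]
75.0 -1 [[-0.31, 0.94, 0.45, -1.12, -1.82, 0.61], [-0.32, 0.82, 0.48, -1.15, -1.88, 0.47], [0.02, 0.5, 0.34, -0.52, -1.49, 0.18], [0.41, 0.43, 0.01, 0.27, -1.24, -0.38], [0.41, 0.47, -0.09, 0.28, -1.1, -0.42]]
```

```bash
cat > b.py <<'E'
from h import *
from scipy.spatial.transform import Rotation as Ro
from cell import arm
d=np.array([.1331,-.9911,0]); G=np.array([.6627,.0007,.091]); x=np.cross([0,0,1],d)
off=arm.grip_point_offset
def att(w,al=np.pi/4,sgn=-1):
    zt=-np.sin(al)*d+np.cos(al)*np.array([0,0,-1]); y=sgn*x; M=np.c_[np.cross(y,zt),y,zt]
    return Ro.from_rotvec(np.cross(d,[0,0,1.])*w)*Ro.from_matrix(M)
def pose(P,w):
    R=att(w); return np.array(P)-R.as_matrix()[:,2]*off, R.as_rotvec()
def st(m=""):
    o=arm.get_obs(); print(m,"t",round(float(o["time_s"]),2),"tcp",np.round(o["ee_pos"],4),"F",np.round(o["wrist_force"],1),"T",np.round(o["wrist_torque"],2),"op",round(float(o["opening"]),4))
def shot(n):
    import cv2
    for c in("scene","top"):
        s=arm.snapshot(c); np.savez(f"{c}_{n}.npz",**s); 
        cv2.imwrite(f"pics/{c}_{n}.png",s["frame"][:,:,::-1])
E
python3 - <<'E'
from b import *
arm.command_gripper(.043,60)
arm.goto([.42,.25,.40],[3.11,-.433,0]); st()
p,r=pose(G+[0,0,.13],0); arm.goto(p,r); st("above")
p,r=pose(G,0); print(arm.line_to(p,r,v=.12,max_force=8)); st("at"); shot("grip")
s=load("scene_grip.npz");t=load("top_grip.npz")
crop(s,240,150,380,270,5.5,"pics/s_g.png");crop(t,220,130,340,220,6,"pics/t_g.png")
E
```

```text
t 2.33 tcp [0.4197 0.2507 0.3991] F [-0.3  0.5 -0.6] T [ 0.01 -0.    0.01] op 0.0427
above t 3.88 tcp [0.661  0.0154 0.2088] F [ 0.2 -0.2 -0.2] T [-1.38 -0.18  0.02] op 0.0432
False
at t 5.12 tcp [0.6616 0.0136 0.0789] F [0.5 0.2 0.4] T [-1.37 -0.19 -0.02] op 0.043
```

View pics/s_g.png

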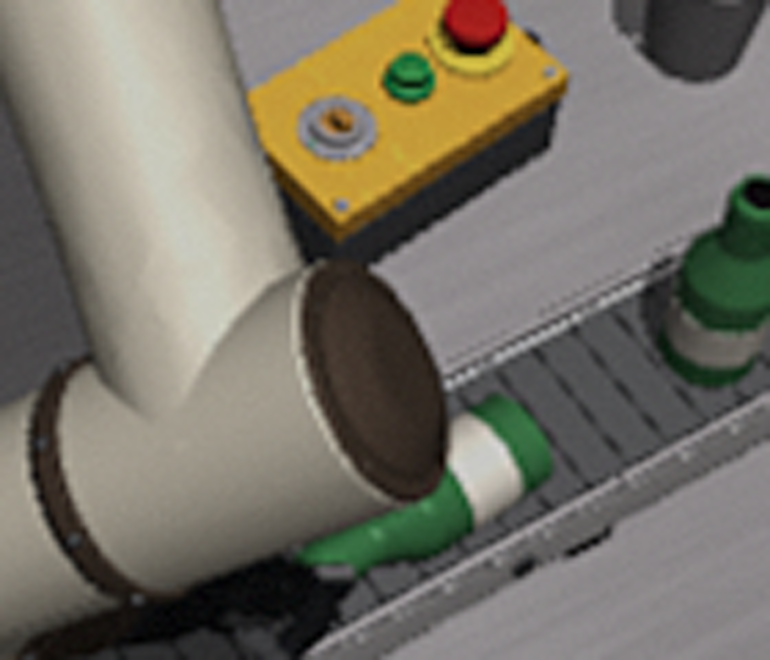

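View pics/t_g.png

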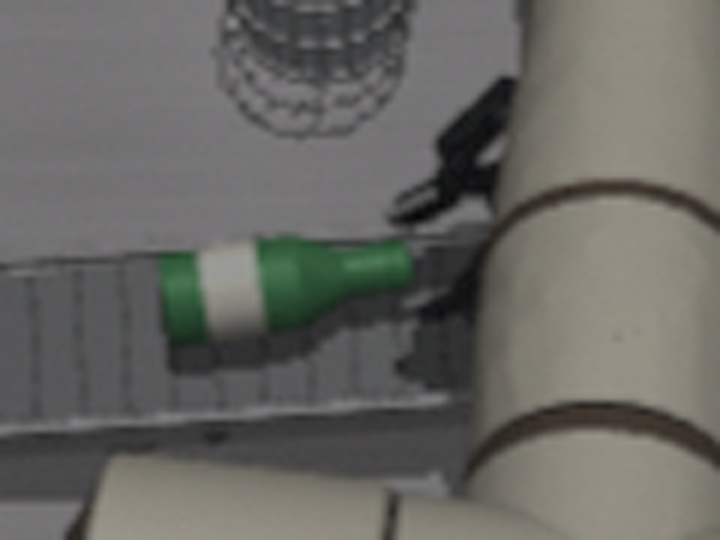

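```bash
python3 - <<'E'
from b import *
o=arm.get_obs(); st()
R=Ro.from_rotvec(o["tool_rot"]).as_matrix(); print(R.round(3))
t=load("top_grip.npz")
for P in(o["ee_pos"],o["ee_pos"]+R[:,2]*off,o["ee_pos"]+R[:,1]*.0215,o["ee_pos"]-R[:,1]*.0215,[.6627,.0007,.086],G+[0,0,.13]):
    u=proj(t,P)[0]; print(np.round(P,3),((u-[220,130]+.5)*6).round(0))
shot("grip2"); t=load("top_grip2.npz"); crop(t,220,130,340,220,6,"pics/t_g2.png")
E
```

```text
t 5.22 tcp [0.6615 0.0137 0.0789] F [-0.5 -0.3 -0.8] T [-1.4  -0.24  0.04] op 0.0427
[[ 0.096 -0.991 -0.093]
 [-0.701 -0.133  0.701]
 [-0.707 -0.002 -0.708]]
[0.661 0.014 0.079] [356. 284.]
[0.663 0.001 0.092] [380. 273.]
[0.64  0.011 0.079] [362. 322.]
[0.683 0.017 0.079] [350. 247.]
[0.663 0.001 0.086] [380. 277.]
[0.663 0.001 0.221] [382. 191.]
```

View pics/t_g2.png

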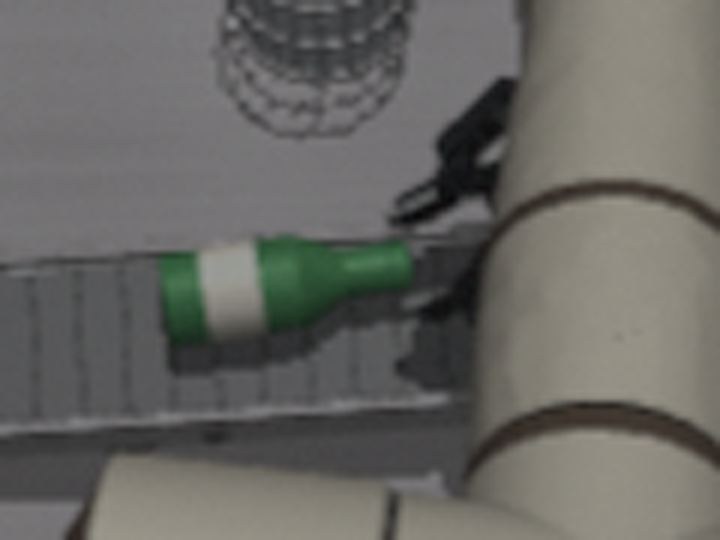

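```bash
python3 - <<'E'
from b import *
t=load("top_grip2.npz"); P=cloud(t)
crop(t,265,140,315,190,14,"pics/t_g3.png")
z=(P[155:190,270:300,2]*1000).round(0).astype(int)
print("cols 270..299")
for i,r in enumerate(z): print(155+i,' '.join(f"{v:4d}" for v in r))
E
```

```text
cols 270..299
155   -2    3    3   -7    3    1    1   -1   -3   -4    0    1    2   -1   -2   -3   -5   -3    1   -3    5   -2   -4  150  148  150  148  145  140  136
156   -2    0    1   -3   -4   -3    3   -3    0    0    1    1   -4   -2   -1    5   -3    0   -2    2   -2   -5   -1    1  147  145  149  142  141  143
157    2   -5    0    5   -3    5   -1    1    1   -4    1   -5   -4   -1    1   -2    0    3   -2    1    3   -3    0    4  138  143  151  144  145   -4
158    1   -4   -4   -1   -5    2    4    2   -1   -6   -1   -5   -2   -2    0   -3    0   -3   -1    1    2   -1   -3  138  137  149  152  156  165  166
159    1   -4    7   -2   -2    2   -3    0   -1    3    0    1    1    3   -1    0   -1    2    1   -5   -1   -4   -1  142  147  149  153  159  163  168
160    1    2   -2   -3   -1   -3   -6    2   -1    5    3   -1   -3    1    2   -2   -3   -2   -2    0   -5   -4  143  146  142  150  154  160  163  170
161    2   -4    1    1   -3   -1    1   -8   -1    3   -3    5   -2    0    3    2   -6    1    0    0  130  127  139  145  143  147  152  162  160  163
162    2
[... 3603 characters left out ...]
  60   61   58   58   58   61   54   60   60   58   61   59   60   62   59   61   55
186   56   60   57   61   57   60   58   61   57   58   58   61   61   61   60   64   60   55   63   55   59   59   59   60   64   58   56   63   62   61
187   58   58   59   55   60   61   55   62   63   59   57   60   60   63   58   57   62   59   61   59   58   60   63   58   63   56   61   57   55   55
188   57   62   63   59   53   59   58   64   62   57   62   54   60   59   60   61   64   64   58   60   59   59   61   56   58   62   61   60   58  535
189   58   60   58   63   59   62   58   56   61   56   59   54   61   62   63   59   62   64   61   60   61   60   58   63   65   60   52   60   62  534
```

View pics/t_g3.png

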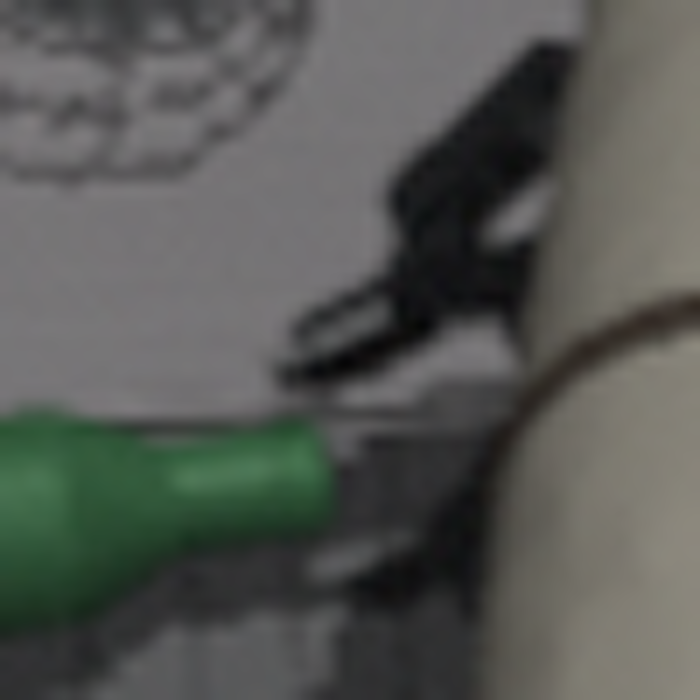

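```bash
python3 - <<'E'
from b import *
o=arm.get_obs();R=Ro.from_rotvec(o["tool_rot"]).as_matrix(); p=o["ee_pos"]
t=load("top_grip2.npz"); P=cloud(t)
for reg in ((155,168,280,300),(174,185,285,296)):
    q=P[reg[0]:reg[1],reg[2]:reg[3]].reshape(-1,3); q=q[(q[:,2]>.1)&(q[:,2]<.2)]
    w=(q-p)@R
    print(w.min(0),w.max(0)); 
    i=np.argsort(-w[:,2])[:8]; print((w[i]*1000).round(0).tolist(), (q[i]*1000).round(0).tolist())
E
```

```text
[-0.01798385 -0.04299888 -0.11045123] [ 0.0144778  -0.01384631 -0.04114396]
[[-1.0, -30.0, -41.0], [-9.0, -18.0, -41.0], [-9.0, -21.0, -43.0], [8.0, -20.0, -44.0], [-6.0, -21.0, -44.0], [-7.0, -18.0, -44.0], [-12.0, -23.0, -46.0], [-9.0, -23.0, -47.0]] [[695.0, -10.0, 109.0], [683.0, -7.0, 114.0], [685.0, -7.0, 116.0], [686.0, -20.0, 104.0], [686.0, -10.0, 114.0], [682.0, -10.0, 115.0], [687.0, -7.0, 120.0], [688.0, -10.0, 118.0]]
[-0.01329022  0.00379222 -0.07602308] [ 0.00781298  0.03938114 -0.02957875]
[[-2.0, 4.0, -30.0], [-3.0, 30.0, -38.0], [-9.0, 28.0, -39.0], [-9.0, 25.0, -41.0], [-9.0, 30.0, -44.0], [-6.0, 33.0, -45.0], [-7.0, 37.0, -45.0], [-10.0, 27.0, -46.0]] [[660.0, -6.0, 101.0], [634.0, -15.0, 107.0], [636.0, -12.0, 113.0], [639.0, -12.0, 114.0], [635.0, -15.0, 116.0], [632.0, -18.0, 114.0], [628.0, -18.0, 116.0], [638.0, -15.0, 118.0]]
```

```bash
python3 - <<'E'
from b import *
R=Ro.from_rotvec([3.11,-.433,0]).as_matrix(); p=np.array([.171,.601,.1975])
for n in("top0.npz","scene0.npz"):
    t=load(n); P=cloud(t); w=(P-p)@R
    m=(abs(w[...,0])<.03)&(abs(w[...,1])<.08)&(w[...,2]<.05)&(w[...,2]>-.12)&(P[...,2]>.1)
    q=w[m]; print(n,len(q)); h=np.histogram(q[:,2],bins=np.arange(-.12,.06,.01)); print(h[0].tolist()); print((q[np.argsort(-q[:,2])[:10]]*1000).round(0).tolist())
crop(load("top0.npz"),20,320,110,390,8,"pics/t_h.png");crop(load("scene0.npz"),350,0,430,60,9,"pics/s_h.png")
E
```

```text
top0.npz 170
[55, 64, 30, 1, 2, 8, 10, 0, 0, 0, 0, 0, 0, 0, 0, 0, 0]
[[8.0, -40.0, -50.0], [6.0, 54.0, -54.0], [5.0, 57.0, -54.0], [3.0, 58.0, -54.0], [4.0, 55.0, -55.0], [9.0, 53.0, -55.0], [8.0, 51.0, -56.0], [9.0, 50.0, -59.0], [7.0, 54.0, -59.0], [5.0, 55.0, -60.0]]
scene0.npz 426
[117, 100, 70, 32, 34, 37, 31, 5, 0, 0, 0, 0, 0, 0, 0, 0, 0]
[[-0.0, -43.0, -46.0], [-10.0, -43.0, -47.0], [-7.0, -45.0, -49.0], [8.0, 49.0, -49.0], [3.0, 50.0, -50.0], [0.0, -42.0, -51.0], [7.0, -42.0, -51.0], [7.0, 45.0, -52.0], [3.0, -44.0, -52.0], [10.0, -44.0, -53.0]]
```

View pics/s_h.png

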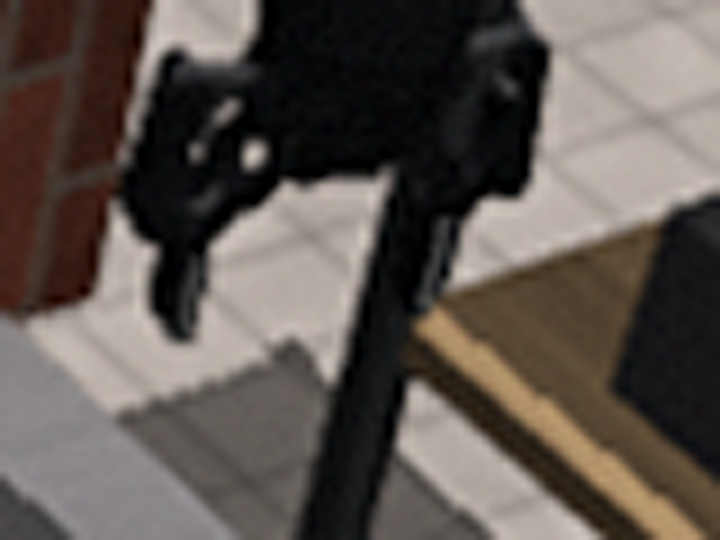

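View pics/t_h.png

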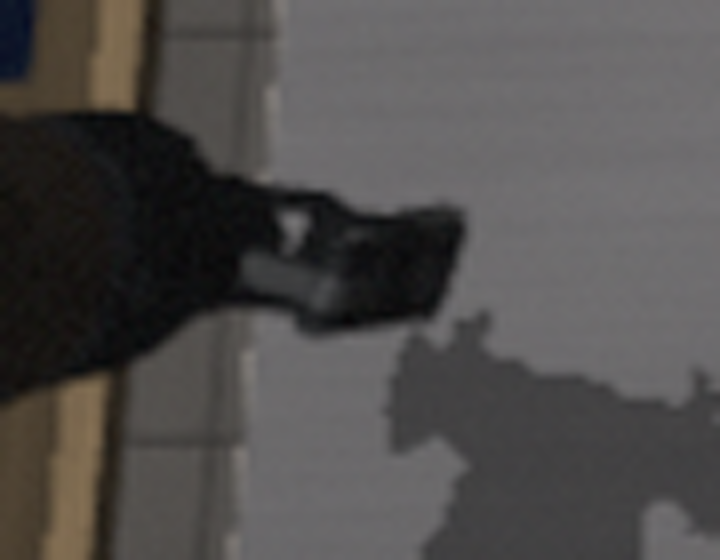

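The picture shows the fingertips at about (393,213) and (415,308) in the crop, level with the mouth. The stated TCP should project to (356,284), 18 mm past that. Depth agrees: the tips sit about 35 mm behind the reported TCP along the tool axis, both here and at the start pose. I'll treat this as a tool-length error and correct for it, then check by picture before closing.

```bash
sed -i 's/^off=.*/TL=.034; off=arm.grip_point_offset-TL  # measured: real fingertips 34 mm behind reported TCP/' b.py
python3 - <<'E'
from b import *
p,r=pose(G,0); print(p, arm.line_to(p,r,v=.05,max_force=6)); st("at"); shot("grip3")
t=load("top_grip3.npz"); crop(t,240,140,315,200,10,"pics/t_g4.png")
s=load("scene_grip3.npz"); crop(s,260,190,350,270,8,"pics/s_g4.png")
o=arm.get_obs();R=Ro.from_rotvec(o["tool_rot"]).as_matrix(); p=o["ee_pos"]
P=cloud(t); w=(P-p)@R
m=(abs(w[...,0])<.015)&(abs(w[...,1])<.045)&(abs(w[...,1])>.018)&(w[...,2]>-.08)&(w[...,2]<.02)&(P[...,2]>.075)
q=w[m]; print(np.histogram(q[:,2],bins=np.arange(-.08,.021,.005))[0].tolist())
E
```

```text
[0.65774008 0.03763292 0.05373542] False
at t 6.15 tcp [0.6579 0.0376 0.0538] F [ 0.4 -0.7  0.4] T [-1.4  -0.15 -0.  ] op 0.0432
[10, 11, 13, 17, 12, 12, 12, 8, 1, 0, 0, 0, 0, 0, 0, 0, 0, 0, 0, 0]
```

View pics/t_g4.png

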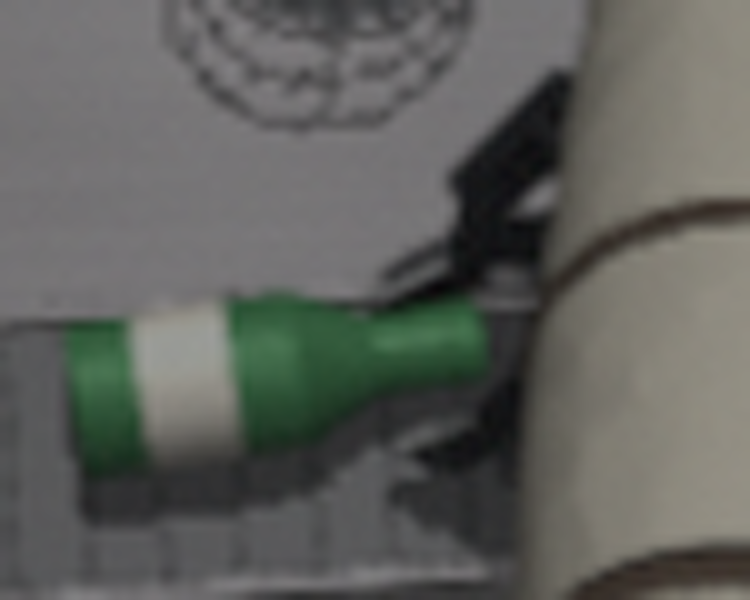

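View pics/s_g4.png

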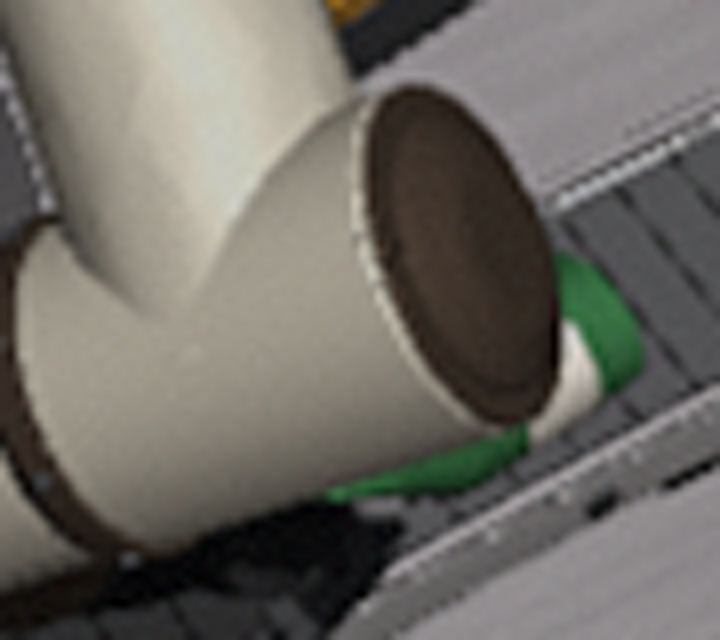

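The fingertips, at (385,295) and (415,455) in the top crop, now straddle the neck. Closing.

```bash
python3 - <<'E'
from b import *
arm.command_gripper(.015,60); st("closed")
p,r=pose(G+[0,0,.14],0); print(arm.line_to(p,r,v=.12)); st("up"); shot("up")
t=load("top_up.npz"); crop(t,220,120,320,200,7,"pics/t_up.png")
s=load("scene_up.npz"); crop(s,240,150,360,250,6,"pics/s_up.png")
E
```

```text
closed t 6.53 tcp [0.6582 0.0373 0.0541] F [ 0.5 -0.9  1.1] T [-1.34 -0.32 -0.17] op 0.0256
False
up t 7.85 tcp [0.6572 0.0378 0.1925] F [ 0.1  0.1 -2.2] T [-1.89 -0.29 -0.03] op 0.0258
```

View pics/t_up.png

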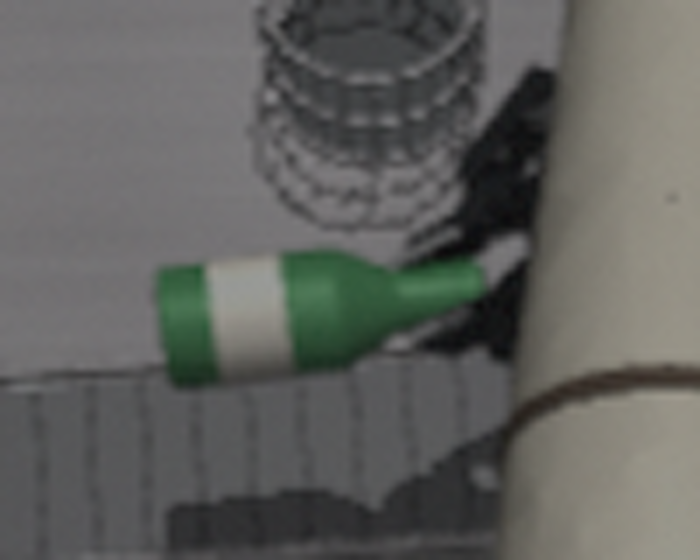

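View pics/s_up.png

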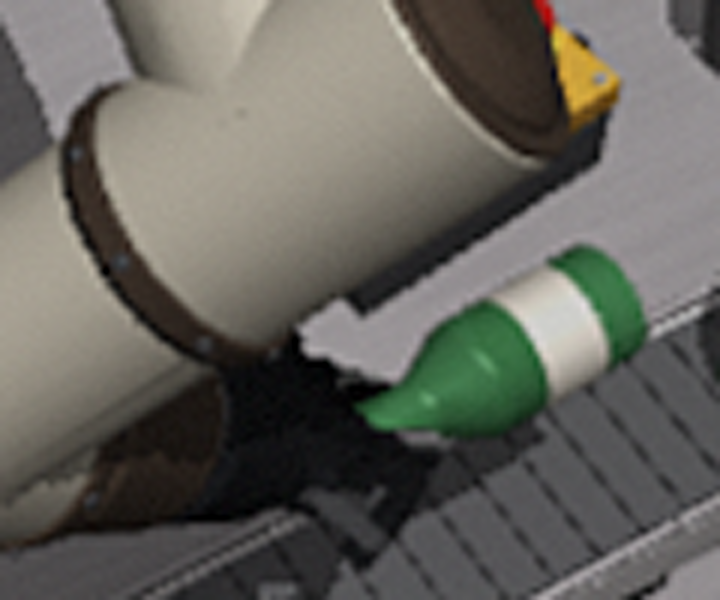

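```bash
cat >> b.py <<'E'
B=np.array([.641,.035])
E
python3 - <<'E'
from b import *
for w in (np.pi/4,np.pi/2):
    a=(w/(np.pi/2)); P=np.r_[G[:2]*(1-a)+B*a,.235]; p,r=pose(P,w); arm.line_to(p,r,v=.06 if w<1 else .07); st(w)
shot("rot")
t=load("top_rot.npz"); s=load("scene_rot.npz")
from scipy.optimize import least_squares
def r_of(z): return np.interp(z,[0,.074,.098,.135],[.026,.026,.0135,.0135])
for n,c in(("t",t),("s",s)):
    P=cloud(c);f=c["frame"].astype(int)
    m=(P[...,2]>.075)&(P[...,2]<.23)&(abs(P[...,0]-B[0])<.05)&(abs(P[...,1]-B[1])<.05)&(f.min(-1)>10)&((f[...,1]>1.3*f[...,0])|(f.min(-1)>110))
    q=P[m];print(n,len(q))
    def g(p):
        dd=np.array([p[3],p[4],1]);dd/=np.linalg.norm(dd);w=q-p[:3];a=w@dd;rad=np.linalg.norm(w-np.outer(a,dd),axis=1);return np.where(a<0,-a,rad-r_of(a))
    if len(q)>20:
        r=least_squares(g,[*B,.115,0,0],loss="soft_l1",f_scale=.002);print(r.x.round(4))
crop(t,220,110,340,200,6,"pics/t_rot.png"); crop(s,240,120,360,220,6,"pics/s_rot.png")
E
```

```text
0.7853981633974483 t 8.88 tcp [0.6518 0.018  0.1822] F [ 0.3 -0.1 -1.1] T [-0.07 -0.01 -0.01] op 0.0256
1.5707963267948966 t 9.82 tcp [ 0.6466 -0.0026  0.1981] F [-0.2  0.5 -2.1] T [1.75 0.22 0.03] op 0.0258
t 85
[ 0.646   0.029   0.1165 -0.0695 -0.0259]
s 344
[ 0.6447  0.0306  0.1161 -0.0337 -0.0146]
```

View pics/s_rot.png

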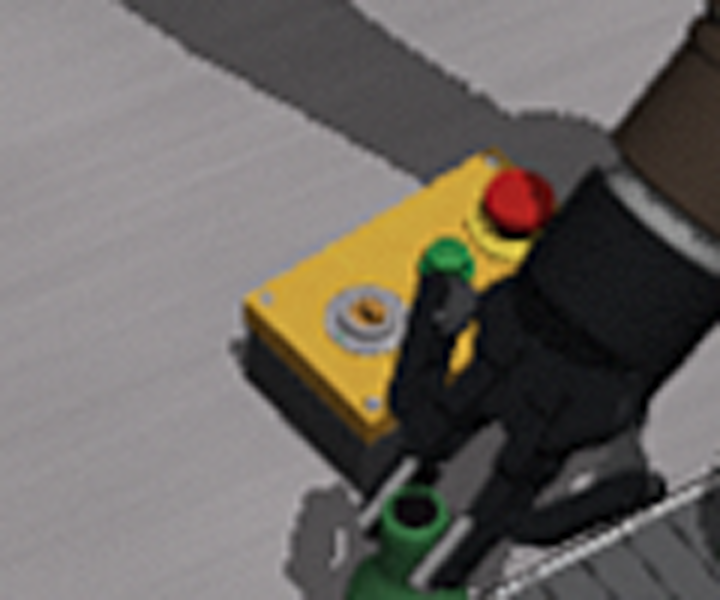

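View pics/t_rot.png

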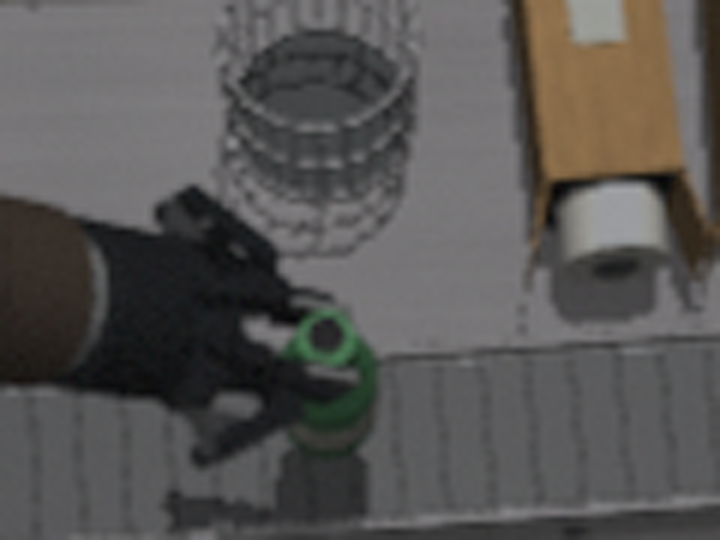

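```bash
python3 - <<'E'
from b import *
p,r=pose([*B,.235-.046],np.pi/2); arm.line_to(p,r,v=.1); st()
p,r=pose([*B,.235-.070],np.pi/2); print(arm.line_to(p,r,v=.03,max_force=5)); st("touch"); shot("down")
s=load("scene_down.npz");crop(s,240,150,360,250,6,"pics/s_down.png")
E
```

```text
t 10.53 tcp [ 0.6461 -0.0019  0.1514] F [ 0.3  0.3 -1.8] T [ 1.8   0.23 -0.04] op 0.0259
True
touch t 11.0 tcp [ 0.6473 -0.0014  0.1422] F [2.7 1.2 2.8] T [ 1.11 -0.36  0.32] op 0.0257
```

View pics/s_down.png

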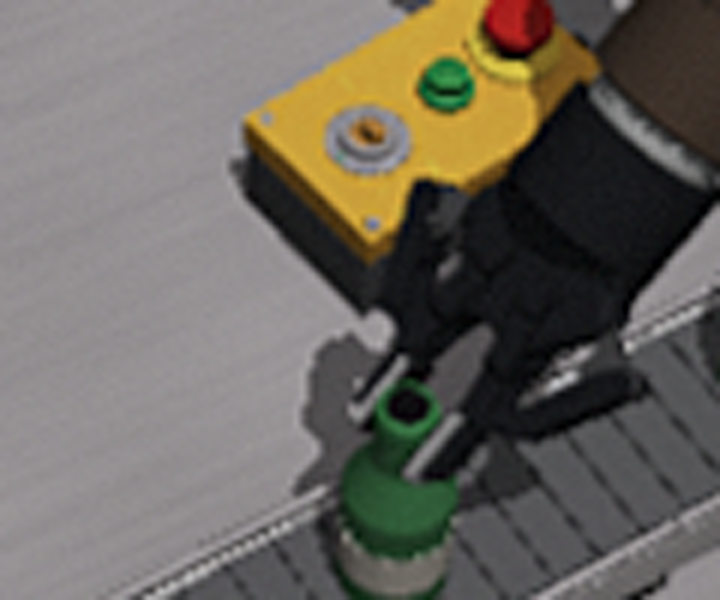

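```bash
python3 - <<'E'
from b import *
arm.command_gripper(.05); st("open")
R=att(np.pi/2).as_matrix(); o=arm.get_obs()
arm.line_to(o["ee_pos"]-R[:,2]*.09,None,v=.12); st("back")
o=arm.get_obs(); arm.line_to(o["ee_pos"]+[-.05,0,.12],None,v=.2); st("up"); shot("rel")
t=load("top_rel.npz"); s=load("scene_rel.npz")
from scipy.optimize import least_squares
def r_of(z): return np.interp(z,[0,.074,.098,.135],[.026,.026,.0135,.0135])
for n,c in(("t",t),("s",s)):
  P=cloud(c);f=c["frame"].astype(int)
  for nm,xy in(("F",B),("a",[.642,.244]),("c",[.65,-.26])):
    m=(P[...,2]>.075)&(P[...,2]<.21)&(abs(P[...,0]-xy[0])<.045)&(abs(P[...,1]-xy[1])<.045)&((f[...,1]>1.3*f[...,0])|(f.min(-1)>110))
    q=P[m]
    def g(p):
        dd=np.array([p[2],p[3],1]);dd/=np.linalg.norm(dd);w=q-[p[0],p[1],.06];a=w@dd;rad=np.linalg.norm(w-np.outer(a,dd),axis=1);return rad-r_of(a)
    if len(q)>20:
        r=least_squares(g,[*xy,0,0],loss="soft_l1",f_scale=.002);print(n,nm,len(q),r.x.round(4),q[:,2].max())
crop(s,150,130,430,310,2.8,"pics/s_rel.png")
E
```

```text
open t 11.46 tcp [ 0.6455 -0.0022  0.1405] F [-0.3  0.4  0.8] T [ 1.33  0.19 -0.02] op 0.0498
back t 12.36 tcp [0.6366 0.0604 0.2035] F [-0.   0.5 -0.1] T [ 1.4   0.17 -0.02] op 0.0498
up t 13.16 tcp [0.5862 0.06   0.3222] F [-0.7  0.1 -0.1] T [ 1.41  0.19 -0.02] op 0.05
t F 203 [6.439e-01 2.780e-02 2.000e-04 6.900e-03] 0.19876141277098236
t a 44 [ 0.6407  0.2432  0.0214 -0.011 ] 0.14777562221725069
t c 225 [ 0.649  -0.2633  0.0083  0.0184] 0.19905270920094328
s F 394 [0.6438 0.0308 0.0083 0.0042] 0.19940316294265245
s a 389 [0.6422 0.2455 0.0056 0.003 ] 0.19850052009824443
s c 443 [ 0.6493 -0.2586  0.01   -0.0057] 0.19731160482413435
```

View pics/s_rel.png

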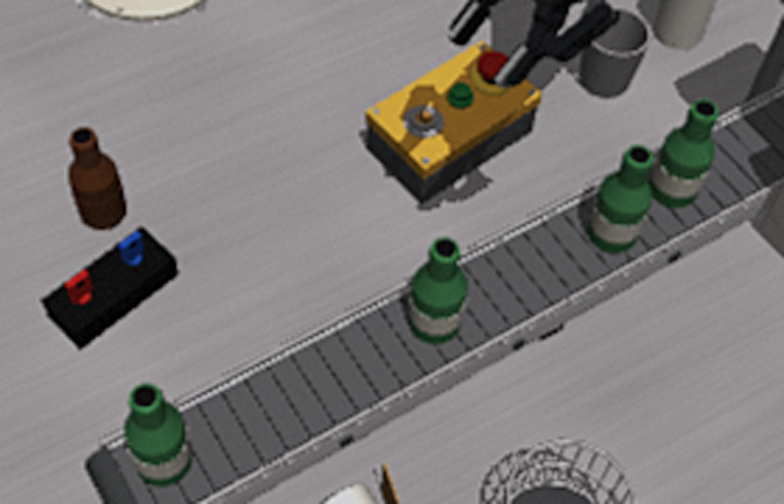

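View pics/top_rel.png

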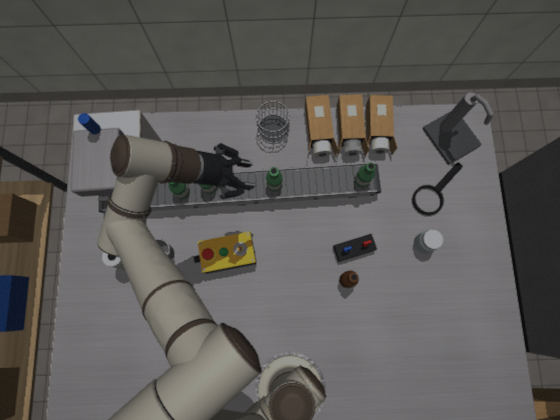

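```bash
cat > k.py <<'E'
from b import *
K=np.array([.4408,-.2593]); H=np.array([.4313,.1443])
def down(a):  # tool down, jaw (tool y) at world angle a
    y=np.array([np.cos(a),np.sin(a),0]); z=np.array([0,0,-1.]); return Ro.from_matrix(np.c_[np.cross(y,z),y,z])
def dp(xy,ztip,a): return np.array([xy[0],xy[1],ztip-TL]), down(a).as_rotvec()
E
python3 - <<'E'
from k import *
psi=.285; ths=.157
for a0 in (psi,psi+np.pi):
  j=arm.inverse_kinematics(*dp(K,.048,a0)); print("pick",a0,None if j is None else np.round(j,2))
  for a1 in (ths+np.pi/2,ths-np.pi/2):
    print("  ins",round(a1,2),[None if q is None else np.round(q,2).tolist() for q in (arm.inverse_kinematics(*dp(H,.1,a1-dd)) for dd in(0,.6,1.2,1.8))])
s=load("scene_down.npz");t=load("top0.npz")
crop(s,285,160,315,185,20,"pics/s_slot.png");crop(t,230,238,252,258,25,"pics/t_slot.png")
for c,o,k in((s,(285,160),20),(t,(230,238),25)):
    for aa in(0,.157,.157+np.pi/2):
        e=.00575*np.array([np.cos(aa),np.sin(aa),0]); print(aa,[((u-o+.5)*k).round(0) for u in proj(c,[[*H,.0765]+e,[*H,.0765]-e])])
E
```

```text
pick 0.285 [-0.21  0.41 -0.5   0.   -0.66 -2.64]
  ins 1.73 [[0.68, 0.25, -0.58, -0.0, -0.74, -2.1], [0.68, 0.25, -0.58, 0.0, -0.74, -2.7], [0.68, 0.25, -0.58, 0.0, -0.74, 2.99], [0.68, 0.25, -0.58, -0.0, -0.74, 2.39]]
  ins -1.41 [[0.68, 0.25, -0.58, 0.0, -0.74, 1.05], [0.68, 0.25, -0.58, 0.0, -0.74, 0.45], [0.68, 0.25, -0.58, 0.0, -0.74, -0.15], [0.68, 0.25, -0.58, 0.0, -0.74, -0.75]]
pick 3.4265926535897933 [-0.21  0.41 -0.5   0.   -0.66  0.5 ]
  ins 1.73 [[0.68, 0.25, -0.58, -0.0, -0.74, -2.1], [0.68, 0.25, -0.58, 0.0, -0.74, -2.7], [0.68, 0.25, -0.58, 0.0, -0.74, 2.99], [0.68, 0.25, -0.58, -0.0, -0.74, 2.39]]
  ins -1.41 [[0.68, 0.25, -0.58, 0.0, -0.74, 1.05], [0.68, 0.25, -0.58, 0.0, -0.74, 0.45], [0.68, 0.25, -0.58, 0.0, -0.74, -0.15], [0.68, 0.25, -0.58, 0.0, -0.74, -0.75]]
0 [array([337., 268.]), array([298., 215.])]
0.157 [array([342., 265.]), array([294., 218.])]
1.7277963267948966 [array([347., 223.]), array([289., 259.])]
0 [array([249., 219.]), array([250., 310.])]
0.157 [array([242., 220.]), array([257., 309.])]
1.7277963267948966 [array([205., 273.]), array([295., 256.])]
```

View pics/s_slot.png

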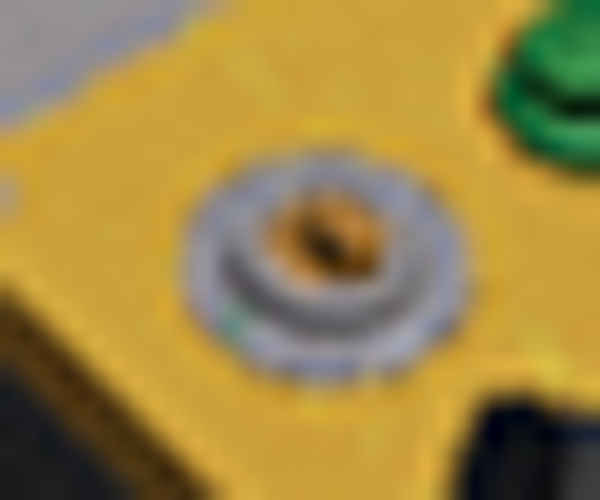

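View pics/t_slot.png

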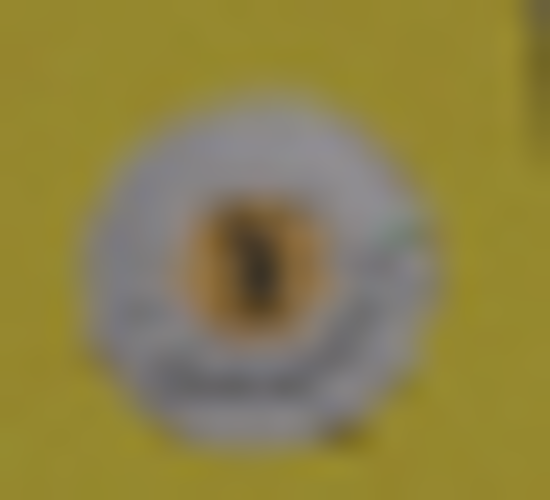

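```bash
python3 - <<'E'
from k import *
a=.285+np.pi
arm.goto(*dp(K,.27,a)); arm.command_gripper(.035,60)
p,r=dp(K,.11,a); arm.line_to(p,r,v=.2); st("above"); shot("k1")
s=load("scene_k1.npz");t=load("top_k1.npz")
crop(s,150,180,250,260,7,"pics/s_k1.png");crop(t,320,190,400,270,7,"pics/t_k1.png")
for n,c in(("t",t),("s",s)):
    o=arm.get_obs();R=Ro.from_rotvec(o["tool_rot"]).as_matrix();P=cloud(c); w=(P-o["ee_pos"])@R
    m=(abs(w[...,0])<.016)&(abs(w[...,1])<.05)&(w[...,2]>-.1)&(P[...,2]>.09); q=w[m]
    print(n,len(q),np.histogram(q[:,2],bins=np.arange(-.1,.0,.005))[0].tolist())
    for sg in(1,-1):
        e=q[(q[:,1]*sg>0)]; print(sg,(e[np.argsort(-e[:,2])[:6]]*1000).round(0).tolist())
E
```

```text
above t 15.96 tcp [ 0.4417 -0.2596  0.0769] F [ 0.5 -0.3  1. ] T [-0.04  0.02  0.01] op 0.0351
t 54 [3, 10, 11, 9, 2, 1, 4, 1, 3, 3, 1, 5, 1, 0, 0, 0, 0, 0, 0]
1 [[-9.0, 23.0, -41.0], [-5.0, 28.0, -44.0], [-8.0, 27.0, -45.0], [-9.0, 20.0, -45.0], [-5.0, 32.0, -51.0], [-10.0, 25.0, -55.0]]
-1 [[-9.0, -19.0, -40.0], [-5.0, -14.0, -42.0], [-9.0, -15.0, -45.0], [-9.0, -17.0, -52.0], [-10.0, -20.0, -58.0], [-9.0, -15.0, -61.0]]
s 117 [11, 8, 14, 15, 8, 4, 5, 4, 9, 11, 13, 9, 5, 1, 0, 0, 0, 0, 0]
1 [[7.0, 21.0, -33.0], [1.0, 19.0, -39.0], [7.0, 19.0, -39.0], [9.0, 20.0, -42.0], [4.0, 18.0, -42.0], [6.0, 18.0, -45.0]]
-1 [[7.0, -23.0, -37.0], [-12.0, -21.0, -38.0], [9.0, -23.0, -40.0], [8.0, -21.0, -41.0], [-7.0, -27.0, -41.0], [6.0, -28.0, -42.0]]
```

View pics/s_k1.png

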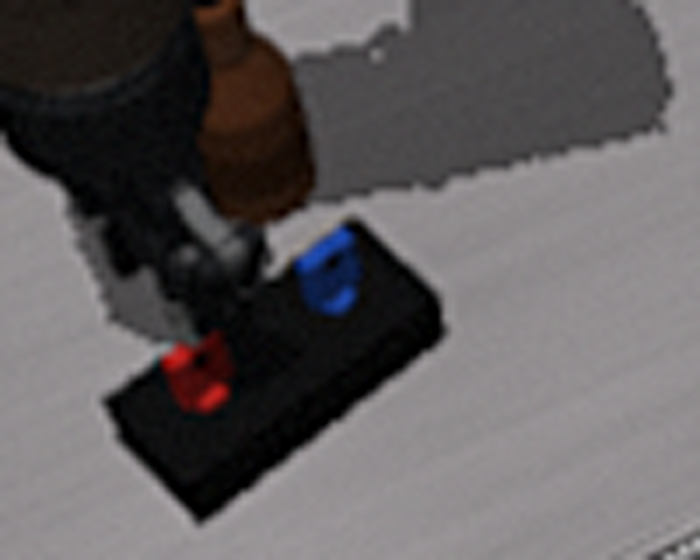

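View pics/t_k1.png

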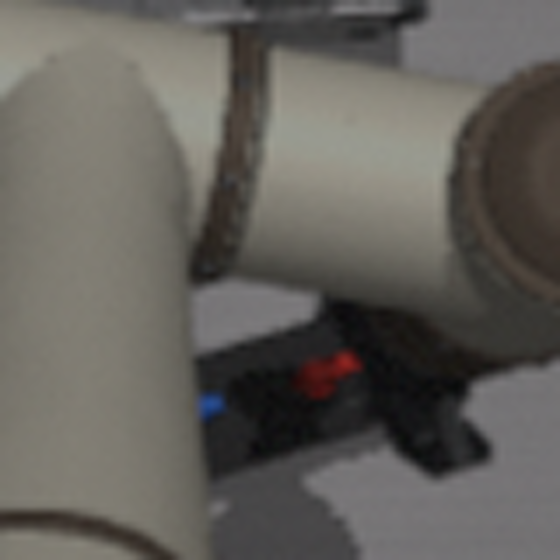

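```bash
python3 - <<'E'
from k import *
o=arm.get_obs();R=Ro.from_rotvec(o["tool_rot"]).as_matrix();print(R.round(3), np.round(o["joints"],3))
s=load("scene_k1.npz");t=load("top_k1.npz")
for c,off_,k in((s,(150,180),7),(t,(320,190),7)):
    for l in([0,0,-.038],[0,.0175,-.038],[0,-.0175,-.038],[0,.04,-.1],[0,-.04,-.1],[0,0,-.15]):
        u=proj(c,o["ee_pos"]+R@np.array(l))[0]; print(l,((u-off_+.5)*k).round(0))
    v=c["frame"].astype(float)/255; c["frame"]=(255*v**.45).astype(np.uint8)
crop(s,160,195,200,245,14,"pics/s_k2.png");crop(t,345,225,395,265,14,"pics/t_k2.png")
E
```

```text
[[ 0.281 -0.96   0.003]
 [-0.96  -0.281 -0.001]
 [ 0.002 -0.002 -1.   ]] [-0.214  0.32  -0.432  0.    -0.816  0.499]
[0, 0, -0.038] [169. 291.]
[0, 0.0175, -0.038] [141. 263.]
[0, -0.0175, -0.038] [197. 319.]
[0, 0.04, -0.1] [ 71. 136.]
[0, -0.04, -0.1] [206. 266.]
[0, 0, -0.15] [110. 121.]
[0, 0, -0.038] [353. 347.]
[0, 0.0175, -0.038] [367. 385.]
[0, -0.0175, -0.038] [339. 310.]
[0, 0.04, -0.1] [419. 415.]
[0, -0.04, -0.1] [351. 235.]
[0, 0, -0.15] [413. 304.]
```

View pics/s_k2.png

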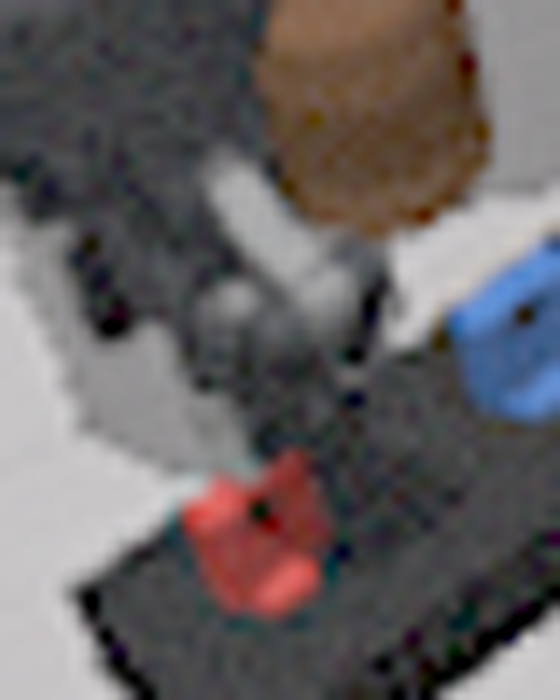

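View pics/t_k2.png

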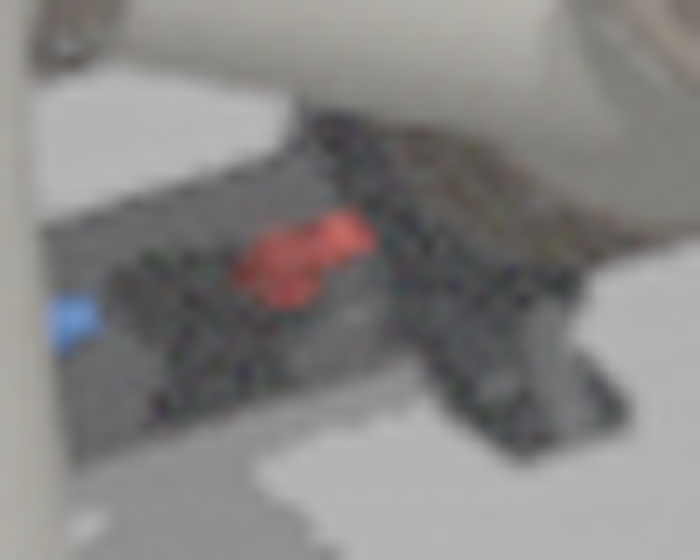

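```bash
python3 - <<'E'
from k import *
a=.285+np.pi
p,r=dp(K,.048,a); print(arm.line_to(p,r,v=.06,max_force=5)); st("at"); shot("k3")
s=load("scene_k3.npz");t=load("top_k3.npz")
for c in(s,t):
    v=c["frame"].astype(float)/255; c["frame"]=(255*v**.45).astype(np.uint8)
crop(s,150,195,210,245,12,"pics/s_k3.png");crop(t,345,225,395,265,12,"pics/t_k3.png")
E
```

```text
False
at t 17.24 tcp [ 0.4412 -0.2594  0.0144] F [-0.1 -0.  -0.1] T [ 0.01 -0.03  0.01] op 0.0351
```

View pics/s_k3.png

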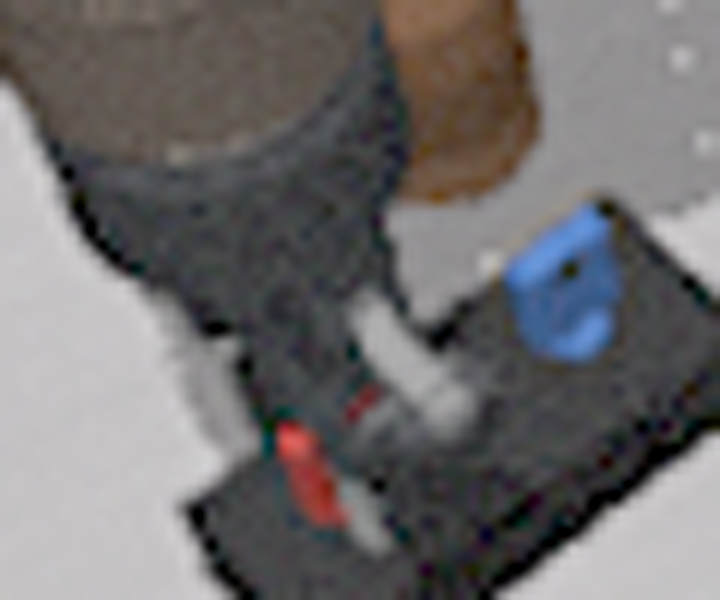

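View pics/t_k3.png

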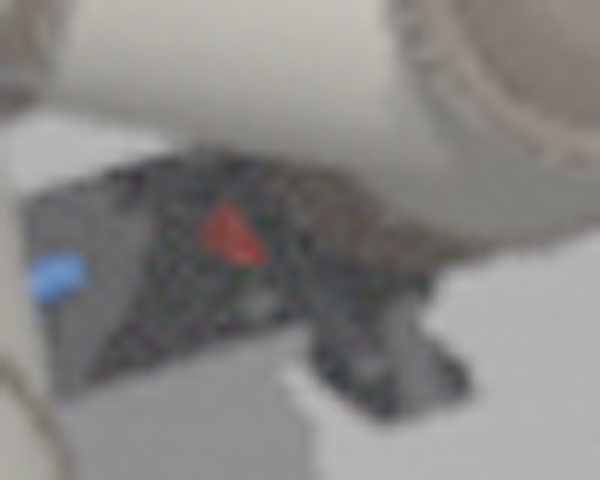

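```bash
python3 - <<'E'
from k import *
arm.command_gripper(.002,80); st("closed")
o=arm.get_obs(); print(arm.line_to(o["ee_pos"]+[0,0,.09],None,v=.1)); st("up"); shot("k4")
s=load("scene_k4.npz");t=load("top_k4.npz")
for c in(s,t):
    v=c["frame"].astype(float)/255; c["frame"]=(255*v**.45).astype(np.uint8)
crop(s,130,160,220,245,8,"pics/s_k4.png");crop(t,335,205,405,270,9,"pics/t_k4.png")
E
```

```text
closed t 17.69 tcp [ 0.4411 -0.2594  0.0144] F [-0.4  0.4  3.1] T [0.13 0.14 0.09] op 0.0075
False
up t 18.75 tcp [ 0.4405 -0.2592  0.1037] F [-0.9 -0.1  0.1] T [-0.03  0.02 -0.04] op 0.0076
```

View pics/s_k4.png

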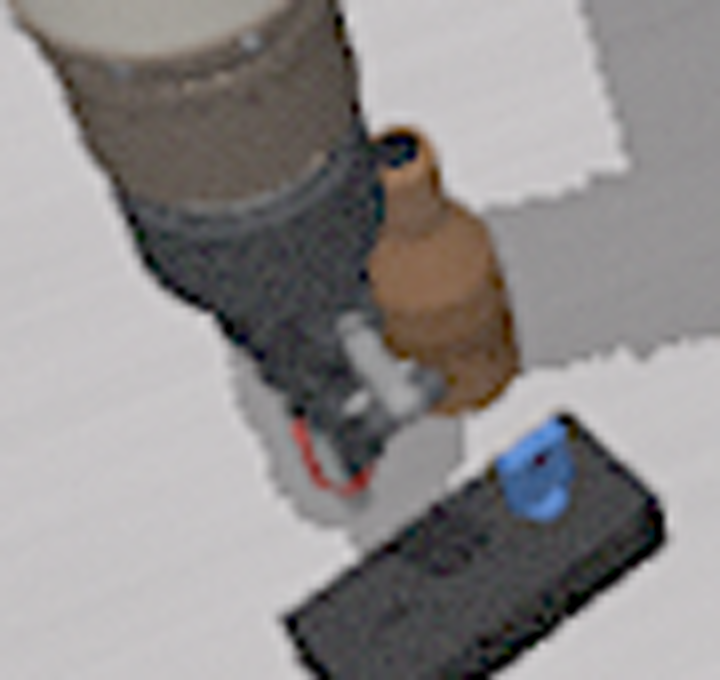

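View pics/t_k4.png

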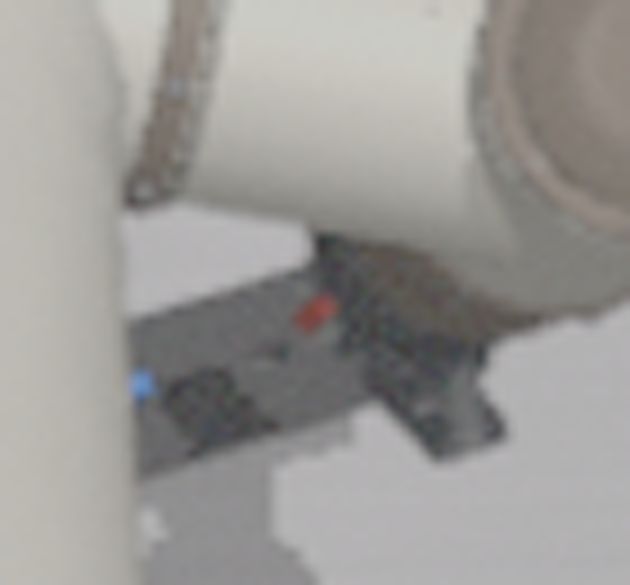

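```bash
cat >> k.py <<'E'
A1=.157-np.pi/2
def kp(xy,ztip,a=A1): return np.array([xy[0],xy[1],ztip+.0044]), down(a).as_rotvec()
E
python3 - <<'E'
from k import *
arm.goto(*kp(H,.13)); 
p,r=kp(H,.088); arm.line_to(p,r,v=.1); st("above"); shot("i1")
s=load("scene_i1.npz");t=load("top_i1.npz")
for c in(s,t):
    v=c["frame"].astype(float)/255; c["frame"]=(255*v**.5).astype(np.uint8)
crop(s,270,125,340,185,10,"pics/s_i1.png");crop(t,205,205,275,265,10,"pics/t_i1.png")
for c,o in((s,(270,125)),(t,(205,205))): print([((u-o+.5)*10).round(0) for u in proj(c,[[*H,.0765],[*H,.088]])])
E
```

```text
above t 20.92 tcp [0.4318 0.1441 0.0926] F [ 0.6 -0.6 -0.4] T [-0.    0.01 -0.01] op 0.0075
[array([309., 471.]), array([311., 447.])]
[array([350., 436.]), array([346., 431.])]
```

View pics/s_i1.png

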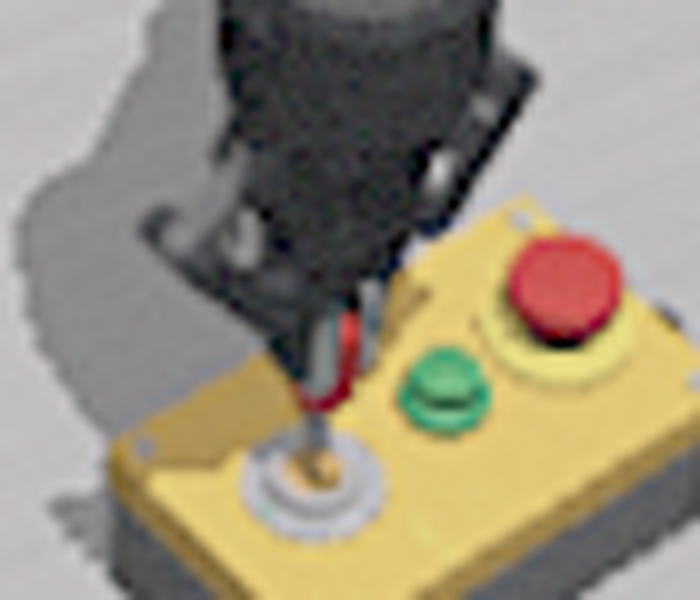

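View pics/t_i1.png

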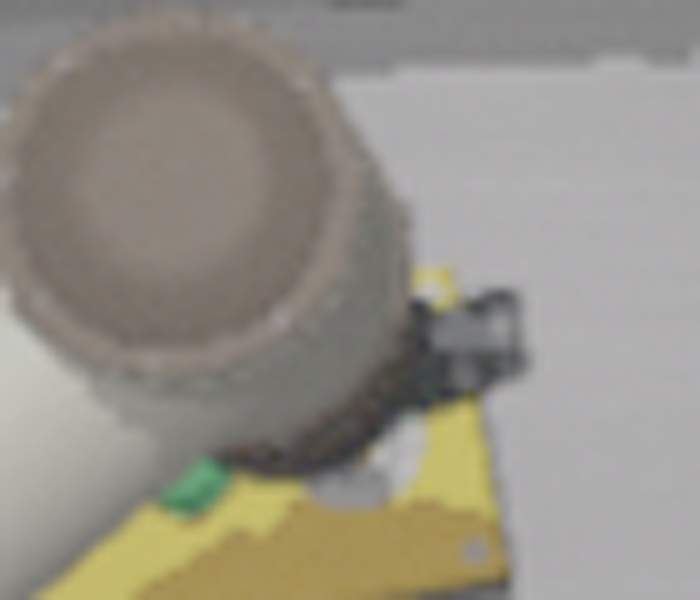

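```bash
python3 - <<'E'
from k import *
p,r=kp(H,.0765-.010); print(arm.line_to(p,r,v=.03,max_force=8)); st("1"); o=arm.get_obs(); print("depth", .0765-(o["ee_pos"][2]-.0044))
E
```

```text
False
1 t 21.88 tcp [0.4316 0.1445 0.0709] F [ 1.5  0.2 -1.1] T [ 0.11 -0.6  -0.  ] op 0.0074
depth 0.010022483195700982
```

```bash
cat > ins.py <<'E'
from k import *
e=np.array([np.cos(.157),np.sin(.157)])
z=.0765-.010; C=H.copy()
w=1
r=down(A1).as_rotvec()
for i in range(14):
    o=arm.get_obs(); 
    if o["time_s"]>36: break
    dep=.0765-(o["ee_pos"][2]-.0044)
    if dep>.0238: break
    tgt=min(dep+.004,.0245)
    p,_=kp(C,.0765-tgt); hit=arm.line_to(p,r,v=.02,max_force=18)
    o=arm.get_obs(); d2=.0765-(o["ee_pos"][2]-.0044); print(i,"hit",hit,"depth",round(d2*1000,2),"F",o["wrist_force"].round(1),"t",round(float(o["time_s"]),2))
    if hit and d2<.0236:
        for k in(1,-1,0):
            q=np.r_[C+k*.001*e,o["ee_pos"][2]-.0008]; h=arm.line_to(q,r,v=.015,max_force=30)
        o=arm.get_obs(); print("   wig",round((.0765-(o["ee_pos"][2]-.0044))*1000,2),o["wrist_force"].round(1))
    elif hit: break
st("end")
E
python3 ins.py
```

```text
0 hit False depth 13.86 F [1.4 0.4 0.6] t 22.23
1 hit False depth 17.11 F [0.9 0.6 5.9] t 22.57
2 hit False depth 20.88 F [1.5 0.7 1.3] t 22.88
3 hit False depth 24.02 F [2.  0.6 5.5] t 23.2
end t 23.2 tcp [0.4322 0.1449 0.0569] F [2.  0.6 5.5] T [ 0.3  -0.75  0.05] op 0.0079
```

```bash
python3 - <<'E'
from k import *
p,r=kp(H,.0765-.028); print(arm.line_to(p,r,v=.015,max_force=15)); st("press"); shot("i2")
s=load("scene_i2.npz")
v=s["frame"].astype(float)/255; s["frame"]=(255*v**.5).astype(np.uint8)
crop(s,285,145,325,185,15,"pics/s_i2.png")
E
```

```text
True
press t 23.41 tcp [0.4323 0.1449 0.0569] F [-0.9  0.1  4.6] T [-0.03  0.39  0.05] op 0.0075
```

View pics/s_i2.png

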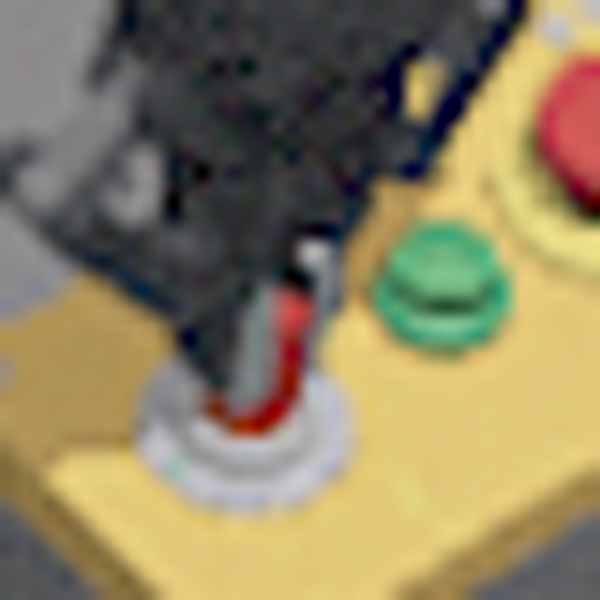

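```bash
cat > turn.py <<'E'
from k import *
import sys
C=np.array([.4320,.1447])
arm.hold(.2)
T0=arm.get_obs()["wrist_torque"][2]
prev=0
for a in [.25,.5,.75,1.0,1.2,1.35,1.5,1.6,1.68,1.75]:
    p,r=kp(C,.0765-.0245,A1-a); 
    q=arm.inverse_kinematics(p,r); j=arm.get_obs()["joints"]
    if q is None or abs(np.array(q)-j).max()>1: print("IK jump",a); break
    arm.move_joints(q); o=arm.get_obs()
    y=Ro.from_rotvec(o["tool_rot"]).as_matrix()[:,1]; act=A1-np.arctan2(y[1],y[0])
    print(a,"act",round(act,3),"tcp",o["ee_pos"].round(4),"F",o["wrist_force"].round(1),"T",o["wrist_torque"].round(2),"op",round(float(o["opening"]),4),"t",round(float(o["time_s"]),1))
    if abs(o["wrist_torque"][2]-T0)>.6 or np.linalg.norm(o["wrist_force"])>35: print("stop"); break
E
python3 turn.py
```

```text
0.25 act 0.25 tcp [0.4323 0.1447 0.0568] F [ 0.5 -0.7  6.9] T [-0.12 -0.05  0.03] op 0.0076 t 24.1
0.5 act 0.5 tcp [0.4323 0.1448 0.0568] F [ 0.5 -0.4  5.8] T [-0.02 -0.04 -0.02] op 0.0073 t 24.4
0.75 act 0.75 tcp [0.4323 0.1448 0.0568] F [0.4 0.1 6.9] T [ 0.01  0.02 -0.02] op 0.0078 t 24.8
1.0 act 1.0 tcp [0.4323 0.1449 0.0569] F [-0.3  0.9  6. ] T [ 0.06 -0.01  0.09] op 0.0077 t 25.1
1.2 act 1.2 tcp [0.4324 0.1449 0.0568] F [-0.6  0.5  6.5] T [0.12 0.02 0.05] op 0.0071 t 25.4
1.35 act 1.35 tcp [0.4324 0.1449 0.0568] F [0.5 0.1 6.6] T [ 0.11 -0.01  0.07] op 0.0078 t 25.7
1.5 act 1.5 tcp [0.4324 0.1449 0.0569] F [0.6 0.5 6.4] T [ 0.16 -0.03  0.15] op 0.0077 t 25.9
1.6 act 1.6 tcp [0.4324 0.1449 0.0569] F [-0.1  1.3  6.1] T [ 0.12 -0.07  0.02] op 0.0076 t 26.2
1.68 act 1.68 tcp [0.4325 0.1449 0.0568] F [ 0.  -0.5  6.2] T [ 0.12 -0.08  0.06] op 0.0071 t 26.4
1.75 act -4.534 tcp [0.4325 0.145  0.0569] F [0.7 1.2 5.6] T [ 0.17 -0.05  0.11] op 0.0075 t 26.7
```

```bash
python3 - <<'E'
from k import *
C=np.array([.4320,.1447])
def avg():
    L=[]
    for _ in range(8):
        arm.hold(.03); L.append(arm.get_obs()["wrist_torque"][2])
    return np.mean(L)
print("T",avg())
for a in [1.8,1.85,1.9,1.95,2.0]:
    p,r=kp(C,.0765-.0245,A1-a); q=arm.inverse_kinematics(p,r); j=arm.get_obs()["joints"]
    assert abs(np.array(q)-j).max()<.6
    arm.move_joints(q); T=avg(); o=arm.get_obs(); print(a,round(T,3),o["wrist_force"].round(1),o["joints"][5].round(3),round(float(o["time_s"]),1))
    if T>.28: break
shot("turn"); s=load("scene_turn.npz")
v=s["frame"].astype(float)/255; s["frame"]=(255*v**.5).astype(np.uint8)
crop(s,285,145,325,185,15,"pics/s_turn.png")
E
```

```text
T 0.09512375973094751
1.8 0.166 [ 0.3 -0.1  5.6] -0.753 27.5
1.85 0.227 [-0.   1.2  6.1] -0.803 28.0
1.9 0.15 [ 1.5 -1.9  6.1] -0.853 28.5
1.95 0.17 [ 2.1 -2.8  5.6] -0.903 29.0
2.0 0.267 [ 1.9 -0.4  5.9] -0.953 29.6
```

View pics/s_turn.png

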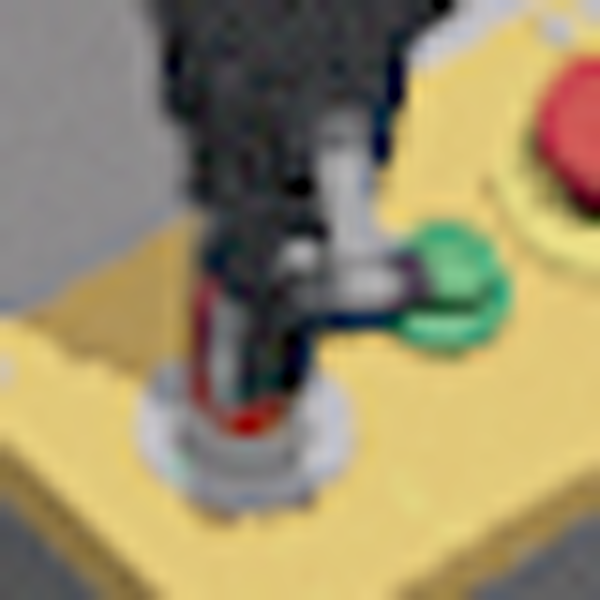

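```bash
python3 - <<'E'
from k import *
L=[]
for i in range(10):
    arm.hold(.05); L.append(arm.get_obs()["wrist_torque"][2])
print(np.round(L,2)); st()
shot("fin")
E
```

```text
[0.3  0.25 0.26 0.32 0.3  0.32 0.24 0.25 0.27 0.24]
 t 30.15 tcp [0.4326 0.1444 0.0568] F [ 1.3 -1.9  5.5] T [-0.59 -0.52  0.24] op 0.0078
```

View pics/scene_fin.png

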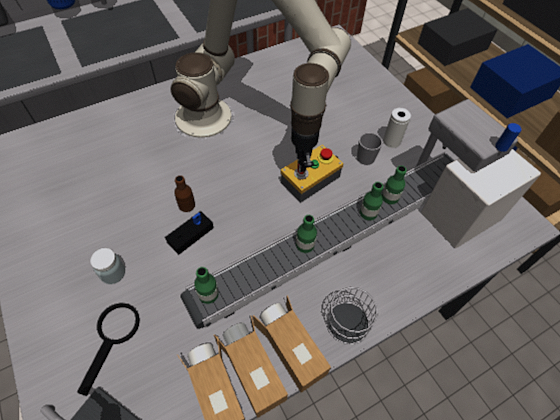

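```bash
python3 -c "
from cell import arm
print(arm.hand_in())"
```

```text
the job is handed in; nothing more can be done
None
```

The job is handed in at about 30 s of the 67 s. The fallen bottle is standing on the belt again, and the red key is held turned in the switch. `hand_in` gave no verdict, so what follows rests on my own checks.

- **Tool length:** In the pictures the fingertips sat about 34 mm behind the reported TCP, at two different poses. I corrected for this in every later move.
- **Bottle:** I gripped it by the neck, stood it up and lowered it until the wrist force showed contact, then let go. A depth fit after release put it within about 0.01 rad of upright, near the belt's centre line. The neighbour on the near filler side and the one towards the belt's start fitted within about 2 mm of where they began. The far one was only checked by eye in the last picture, where it stands as before.
- **Key in the switch:** The red key went in to 24 mm nominal depth. The wafers gave little resistance, so no wiggling was needed, and a further push met firm resistance at full depth.
- **Turning:** I turned it clockwise. Torque rose slowly to about 0.1 N m at 1.75 rad of gripper rotation, which fits the spring. By 1.85 rad it was 0.23 N m, which I take to be the stop.
- **Final hold:** I went on to 2.0 rad, so the gripper holds at a steady 0.27 N m or so with about 6 N downward force.
- **Less certain:** I could not read the switch angle directly. That it is at its stop is inferred from the torque and the picture. Torque dipped between 1.85 and 2.0 rad while side forces of 2 to 3 N appeared, so the key may have slipped slightly in the pads.

In the last picture the blue key, the brown bottle and the other objects on the table look unmoved.

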